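Sift the wick tabs out of the jar caps

ROBOT

A 6-joint arm with a two-finger parallel gripper is mounted at the origin on the work surface; the furniture and walls round the work are solid. World frame = base frame: x ahead of the robot, y to its left, z up, the work surface at z = 0. Lengths are in mm, angles in rad, forces in N, time in s.
With the tool pointing down it reaches from about 350 to 775 mm from the base axis. Payload 7.3 kg.
Tool frame: the origin (TCP) lies on the centre line of the jaws, within the pads' length; the fingertips stand 17 mm ahead of it and the grasp point (between the pads) lies 2 mm behind it; z points along the fingers, y is the line along which they close (so a half turn about z gives the same grasp; the last joint's range is limited). The gripper opens to 92 mm and grips with 3 to 60 N. Pads are 19 mm wide; open, the fingers measure 130 mm over their backs; the gripper's body (75 mm by 190 mm) begins 47 mm behind the grasp point.
Start: joints at [-1.398, 0.342, 1.524, -0, 1.275, -0.146], TCP at [164.572, -498.557, 243.741] pointing down, gripper open.
Joint ranges: [-2.53, 2.53], [-0.77, 2.02], [0.04, 2.7], [-1, 4.14], [0.28, 2.66], [-3.11, 3.11]. Speed limits (rad/s): [2.57, 2.57, 3.14, 3.14, 3.14, 3.14].

INTERFACE

Orientations are given as [roll, pitch, yaw] about the fixed x, y, z axes, in that order (R = Rz(yaw) Ry(pitch) Rx(roll)).
In Python, from plant import bot gives the robot as it stands. The module is installed in compiled form; this text tells all that it offers.
- The arm moves only by the shell command python3 -m pendant 'ROWS'. ROWS is JSON, a list of rows, each a list of 3 entries, a list of its own where there are three numbers: the shift along the world's x, y, z as a fraction of full scale, then the turn, a rotation vector about the world's x, y, z as a fraction of full scale, then the opening, from -1 (shut) to 1 (fully open), so that 0 is half open. In form: [[[tx, ty, tz], [rx, ry, rz], claw], ...]. A call has exactly 10 rows; each row shifts and turns the commanded pose from where the row before left it; what a row does not reach is not made up. Full scale, the value 1, is 30 mm for a shift and 0.12 rad for a turn. A row lasts 1/12 s, in which the tool goes at most 41.7 mm and 7.16 degrees, less where a joint would pass 70% of its speed; a pose out of reach is approached as far as the arm can. A call with a number of a shift or a turn outside -1 to 1 is refused whole. A call with a gripper value outside its range is refused whole. The fingers move at their own pace and stop on an object; the grip force is fixed at half the most. Time passes only in rows, so rows that do not move let the fingers close, or fill a call up. It gives the time, the measured TCP pose, the force, the opening and the grip force at its end, in the units of the state.
- bot.get_obs(): the state, without advancing time (a new reading comes with each control period).
- bot.capture(name): name is "scene" or "top" or "wrist"; returns the picture (480x640x3 uint8, blue, green, red); there is no depth.
- bot.camera_params(name): a dict with "fovy" (degrees; the focal length in pixels is half the picture's height over the tangent of half this angle, whatever the lens; pixels are square), "cx", "cy" (the principal point, pixels), "distortion" ([k1, k2, p1, p2, k3] as OpenCV has them; the pictures are not rectified), "camera_from_world" (4x4, takes a point from world to camera coordinates). Camera axes: x right, y down, z forward; pixel columns grow to the right and rows downward; lengths in mm; the calibration is good to about 2 mm. A picture is of the moment at which its call begins: read the wrist's pose just before it. camera_params takes no time and is no camera call; for the wrist camera it gives the pose at the moment of the call.
- bot.close_job(): hands the job in; it is judged then, once.
The state is a dict: "time": time; "joint_positions": joint angles; "dq": joint speeds; "tau": joint torques, N m; "tool_pos": TCP position; "tcp_rot": TCP orientation; "contact_force": force on the tool from outside, world axes, zero at the start; "moment": the same for the moment, N m; "grip_width": finger opening in mm; "finger_force": force on a finger pad.
Only numpy, scipy, OpenCV 4.12 (cv2) and the standard library are available. Lean on these libraries where they do the work, as an engineer would, in place of code of your own. Each camera call takes 0.05 s, during which the arm holds its last target. There are 200 camera calls.

TASK

Small steel wick tabs have got mixed in with the screw caps in the sieve. Push the loose handle fully down onto the sieve's stub until the spring button pops out through the window in the tube, lift the sieve by the handle over the grey tray and shake it side to side until all four tabs have fallen into the tray and only the three caps are left in the sieve. Then stand the sieve, with the caps in it and the handle still locked on, on the table clear of the tray and let go; leave the jars around it where they are.

Things in the scene. Friction and masses are not known exactly. Their poses are not given: they have to be found in the camera images.
- sieve: loose square steel sieve pan, 170 x 170 mm, walls 4 mm thick up to z = 54 mm, on 8 mm feet; about 0.36 kg empty. Origin at the centre of the feet's underside, z up. A bridge 40 mm wide (x) spans the pan along y, its legs outside the walls out to y = +-89 mm; its top is at z = 76 mm. From its middle an aluminium stub rises to z = 127 mm
- pan_floor (a point): centre of the sieve's floor top, z = 14 mm in the sieve; axes as the sieve's. Floor 6 mm thick with staggered 34 mm square holes: at y = -54 and 54 mm holes at x = -54, 0, 54 mm; at y = 0 holes at x = -27, 27 mm. Between these rows solid strips 20 mm wide run along x at y = -27 and 27 mm: things lying on them fall through when they slide along y
- stub_top (a point): top centre of the sieve's upright stub, 127 mm above the sieve's underside; axes as the sieve's. The stub is 24 mm (x) by 12 mm (y), its last 4 mm stepped in to 19 x 7 mm; it stands 51 mm above the bridge
- button (a joint): spring button sticking out 5 mm from the stub's +x face, flat underside 98 mm and sloping top up to 109 mm above the sieve's underside; value in m, 0 = fully out, about 0.004 = pressed in by the tube's wall. Pushing the tube down over it takes roughly 5 to 15 N; then it springs out into the tube's window and locks
- handle: loose T-shaped handle, 0.12 kg, 116 mm tall, standing in the wooden holder at the start. Origin at the centre of the tube's lower end, z up. Rectangular tube outside 38 (x) by 26 mm (y), bore 26.4 x 14.4 mm with a flared mouth; a window in both narrow sides (+x and -x), z = 20 to 37 mm, so either may face the button. Home, its lower end rests on the bridge; locked, it has 2 mm of play
- grip (a point): centre of the handle's black cross grip, 103 mm above the tube's lower end; the grip is 90 mm long (handle x), 26 mm wide (handle y) and 26 mm high; pinch it across its 26 mm width
- holder: fixed wooden block 82 mm (x) by 64 mm (y), 46 mm tall, with a rectangular well 46 x 34 mm and 38 mm deep in which the handle stands loosely; origin at the centre of its underside
- tray: fixed open grey plastic catch tray, 220 mm (x) by 240 mm (y), 40 mm high, walls and floor 5 mm; origin at the centre of its underside
- cap0: screw cap 1 of 3, smooth round, 48 mm across and 24 mm tall, 20 g, lying in the sieve; too big for the holes; origin at the centre of its underside
- cap1: screw cap 2 of 3, smooth round, 48 mm across and 24 mm tall, 20 g, lying in the sieve; too big for the holes; origin at the centre of its underside
- cap2: screw cap 3 of 3, smooth round, 48 mm across and 24 mm tall, 20 g, lying in the sieve; too big for the holes; origin at the centre of its underside
- tab0: wick tab 1 of 4, flat steel disc 22 mm across and 5 mm thick with a 8 mm neck 5 mm tall in the middle, 12 g, smooth (friction about 0.25), lying in the sieve between the holes; passes the holes when shaken briskly (over about 3 m/s2); origin at the centre of its underside
- tab1: wick tab 2 of 4, flat steel disc 22 mm across and 5 mm thick with a 8 mm neck 5 mm tall in the middle, 12 g, smooth (friction about 0.25), lying in the sieve between the holes; passes the holes when shaken briskly (over about 3 m/s2); origin at the centre of its underside
- tab2: wick tab 3 of 4, flat steel disc 22 mm across and 5 mm thick with a 8 mm neck 5 mm tall in the middle, 12 g, smooth (friction about 0.25), lying in the sieve between the holes; passes the holes when shaken briskly (over about 3 m/s2); origin at the centre of its underside
- tab3: wick tab 4 of 4, flat steel disc 22 mm across and 5 mm thick with a 8 mm neck 5 mm tall in the middle, 12 g, smooth (friction about 0.25), lying in the sieve between the holes; passes the holes when shaken briskly (over about 3 m/s2); origin at the centre of its underside
- jar_left: closed amber glass jar with black screw lid, 68 mm across, 78 mm tall; a loose bystander standing at the far left of the table; origin at the centre of its underside
- jar_right: closed amber glass jar with black screw lid, 68 mm across, 78 mm tall; a loose bystander standing at the far right of the table; origin at the centre of its underside

How it is judged (in metres and radians):
On the way, in this order (a step that is already met when the one before it is completed fails the run):
1. the handle is fully home on the stub and the button has sprung out through the window (x of handle in the frame of sieve between -0.006 and 0.006 m and y of handle in the frame of sieve between -0.006 and 0.006 m and z of handle in the frame of sieve between 0.07 and 0.0825 m and value of joint button below 0.002 m and angle between the z axis of handle and the z axis of sieve, either way round below 0.12 rad), for 0.1 s.
2. the sieve is held over the tray (x of sieve in the frame of tray between -0.06 and 0.06 m and y of sieve in the frame of tray between -0.06 and 0.06 m and z of sieve in the frame of tray between 0.01 and 0.3 m), for 0.2 s.
3. all four tabs lie in the tray while the sieve, with the three caps, is still held over it (all of step 1 and all of step 2 and x of tab0 in the frame of tray between -0.108 and 0.108 m and y of tab0 in the frame of tray between -0.118 and 0.118 m and z of tab0 in the frame of tray between 0 and 0.035 m and x of tab1 in the frame of tray between -0.108 and 0.108 m and y of tab1 in the frame of tray between -0.118 and 0.118 m and z of tab1 in the frame of tray between 0 and 0.035 m and x of tab2 in the frame of tray between -0.108 and 0.108 m and y of tab2 in the frame of tray between -0.118 and 0.118 m and z of tab2 in the frame of tray between 0 and 0.035 m and x of tab3 in the frame of tray between -0.108 and 0.108 m and y of tab3 in the frame of tray between -0.118 and 0.118 m and z of tab3 in the frame of tray between 0 and 0.035 m and x of cap0 in the frame of sieve between -0.083 and 0.083 m and y of cap0 in the frame of sieve between -0.083 and 0.083 m and z of cap0 in the frame of sieve between 0.005 and 0.07 m and x of cap1 in the frame of sieve between -0.083 and 0.083 m and y of cap1 in the frame of sieve between -0.083 and 0.083 m and z of cap1 in the frame of sieve between 0.005 and 0.07 m and x of cap2 in the frame of sieve between -0.083 and 0.083 m and y of cap2 in the frame of sieve between -0.083 and 0.083 m and z of cap2 in the frame of sieve between 0.005 and 0.07 m), for 0.2 s.
At the end, for the whole second after the job is handed in: All four tabs lie in the tray; the sieve stands level on the table (within 3.5 mm of its surface, tilt under 0.04 rad), its centre more than 0.19 m from the tray's, at rest, with all three caps in it and the handle locked on (lower end within 6.5 mm of the bridge, button within 2 mm of fully out) (all of step 1 and x of tab0 in the frame of tray between -0.108 and 0.108 m and y of tab0 in the frame of tray between -0.118 and 0.118 m and z of tab0 in the frame of tray between 0 and 0.035 m and x of tab1 in the frame of tray between -0.108 and 0.108 m and y of tab1 in the frame of tray between -0.118 and 0.118 m and z of tab1 in the frame of tray between 0 and 0.035 m and x of tab2 in the frame of tray between -0.108 and 0.108 m and y of tab2 in the frame of tray between -0.118 and 0.118 m and z of tab2 in the frame of tray between 0 and 0.035 m and x of tab3 in the frame of tray between -0.108 and 0.108 m and y of tab3 in the frame of tray between -0.118 and 0.118 m and z of tab3 in the frame of tray between 0 and 0.035 m and x of cap0 in the frame of sieve between -0.083 and 0.083 m and y of cap0 in the frame of sieve between -0.083 and 0.083 m and z of cap0 in the frame of sieve between 0.005 and 0.07 m and x of cap1 in the frame of sieve between -0.083 and 0.083 m and y of cap1 in the frame of sieve between -0.083 and 0.083 m and z of cap1 in the frame of sieve between 0.005 and 0.07 m and x of cap2 in the frame of sieve between -0.083 and 0.083 m and y of cap2 in the frame of sieve between -0.083 and 0.083 m and z of cap2 in the frame of sieve between 0.005 and 0.07 m and height (world z) of sieve between -0.004 and 0.0035 m and angle between sieve's own z axis and vertical below 0.04 rad and linear speed of sieve below 0.02 m/s and horizontal distance between sieve and tray above 0.19 m); the robot touches nothing.
It fails at once if a jar was shifted by more than 20 mm or tipped (distance of any of jar_left, jar_right from where it was at the start of the episode above 0.02 m or angle between any of jar_left, jar_right's own z axis and vertical above 0.3 rad).
It also fails if it takes over 72 s, if anything falls off the work surface, if the arm or the gripper's body presses on something with over 40 N, if the wrist force passes 120 N, or if a joint passes its speed limit or range.

## Working session

There is one attempt and no reset: what is moved stays moved. The work goes in short steps, Python scripts to look and compute and a shell command to move; the robot and the scene stay as the last step left them, time stands still between calls to the robot, and variables do not carry over. Pictures are saved under pics/ and viewed, at most 10 in all, crops included, and the job is handed in when it is done.

```bash
mkdir -p pics
python3 - <<'E'
from plant import bot
import cv2
for n in("scene","top"):
    cv2.imwrite(f"pics/{n}0.png",bot.capture(n)); p=bot.camera_params(n); print(n,p)
print(bot.get_obs())
E
```

```text
scene {'fovy': 47.545513599482646, 'cx': 316.1506408281053, 'cy': 241.86621443736038, 'distortion': array([-0.01371871,  0.        ,  0.        ,  0.        ,  0.        ]), 'camera_from_world': array([[ 7.19300911e-01, -6.94569056e-01,  1.34173537e-02,
        -2.87698175e+02],
       [-4.12124891e-01, -4.42188575e-01, -7.96631871e-01,
         2.38644847e+02],
       [ 5.59248847e-01,  5.67488405e-01, -6.04315842e-01,
         1.22309632e+03],
       [ 0.00000000e+00,  0.00000000e+00,  0.00000000e+00,
         1.00000000e+00]])}
top {'fovy': 48.89665968793954, 'cx': 320.315733303044, 'cy': 236.67995925933096, 'distortion': array([-0.15823585,  0.        ,  0.        ,  0.        ,  0.        ]), 'camera_from_world': array([[ 6.81336605e-03, -9.99958925e-01,  5.97719168e-03,
         5.48872078e-01],
       [-9.94014475e-01, -7.42437871e-03, -1.08995881e-01,
         4.20592239e+02],
       [ 1.09035781e-01, -5.19878622e-03, -9.94024231e-01,
         1.68126108e+03],
       [ 0.00000000e+00,  0.00000000e+00,  0.00000000e+00,
         1.00000000e+00]])}
{'time': 0.1, 'joint_positions': array([-1.39799063e+00,  3.42669580e-01,  1.52487882e+00,  1.84279908e-05,
        1.27540753e+00, -1.46014296e-01]), 'dq': array([ 0.00155729, -0.00013023, -0.00375215, -0.00050994, -0.00041509,
       -0.0009039 ]), 'tau': array([ 1.54604379e-03, -4.32004488e+01, -2.44694155e+01,  7.18600536e-02,
        5.26015169e-02, -5.27186035e-05]), 'tool_pos': array([ 164.52240424, -498.21612674,  243.12075795]), 'tcp_rot': array([-3.14024645e+00, -2.15785901e-04,  3.18814472e-01]), 'contact_force': array([-0.63447373,  0.13737959, -0.21860438]), 'moment': array([ 0.02543106,  0.06333806, -0.02860479]), 'finger_force': 0.0, 'grip_width': 91.81643545884074}
```

View pics/scene0.png

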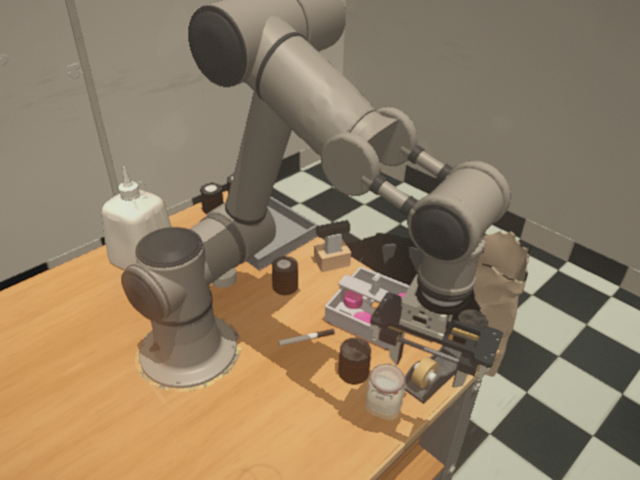

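View pics/top0.png

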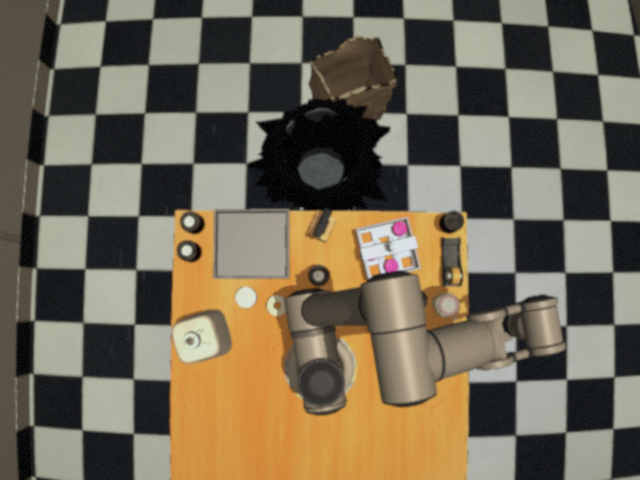

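The scene and top views show the sieve near top pixel (388,247), the handle in its holder at (322,222), the tray at (252,243), and jars around the work area. I'll add a helper file and zoom in.

```bash
cat > h.py <<'E'
import numpy as np,cv2
from plant import bot
def K(p):
    f=240/np.tan(np.radians(p["fovy"]/2)); return np.array([[f,0,p["cx"]],[0,f,p["cy"]],[0,0,1]])
def plane(p,uv,z):
    uv=np.array(uv,float).reshape(-1,1,2)
    n=cv2.undistortPoints(uv,K(p),p["distortion"]).reshape(-1,2)
    T=p["camera_from_world"];R=T[:3,:3];c=-R.T@T[:3,3]
    d=np.c_[n,np.ones(len(n))]@R
    return c+d*((z-c[2])/d[:,2])[:,None]
def proj(p,X):
    T=p["camera_from_world"]
    return cv2.projectPoints(np.array(X,float).reshape(-1,1,3),cv2.Rodrigues(T[:3,:3])[0],T[:3,3],K(p),p["distortion"])[0].reshape(-1,2)
def state():
    o=bot.get_obs(); print({k:np.round(o[k],3) for k in("time","tool_pos","tcp_rot","contact_force","grip_width","finger_force","joint_positions")}); return o
E
python3 - <<'E'
import cv2
a=cv2.imread("pics/top0.png")
cv2.imwrite("pics/c1.png",cv2.resize(a[200:300,300:480],(792,440),interpolation=cv2.INTER_CUBIC))
from h import *
p=bot.camera_params("top")
print(plane(p,[[215,210],[289,210],[289,278],[215,278]],40).round())
print(plane(p,[[176,211],[467,211],[170,470]],0).round())
E
```

```text
[[503. 345.  40.]
 [504. 105.  40.]
 [286. 102.  40.]
 [284. 339.  40.]]
[[ 505.  484.    0.]
 [ 513. -486.    0.]
 [-347.  489.    0.]]
```

View pics/c1.png

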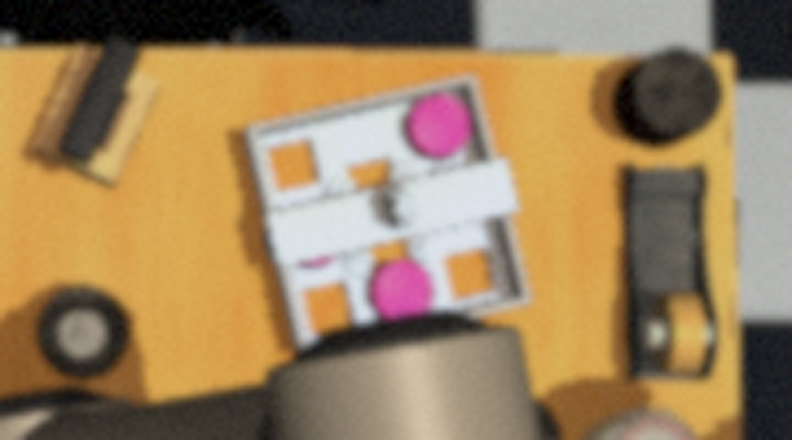

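Zoomed view: the bridge spans crop px (268,212)-(506,158)-(518,208)-(278,262). The stub is at about (392,207), the black grip runs from (122,45) to (78,155), and pink caps are at (440,125), (400,290) and (315,258, partly hidden).

Run:
```python
from h import *
p=bot.camera_params("top")
f=lambda l,z:plane(p,np.array(l)/4.4+[300,200],z).round(1)
b=f([[268,212],[506,158],[518,208],[278,262]],76);print("bridge",b,b.mean(0))
w=f([[248,128],[472,77],[530,300]],54);print("wall",w,(w[0]+w[2])/2)
g=f([[110,40],[135,45],[90,157],[65,150]],124);print("grip",g,g.mean(0))
h=f([[75,45],[158,82],[113,186],[30,155]],46);print("holder",h,h.mean(0))
for n,q in(("sieve",b),("grip",g)):
    v=(q[1]-q[0]) if n=="sieve" else (q[3]-q[0]); print(n,np.degrees(np.arctan2(v[1],v[0])),np.linalg.norm(v))
print("jar",f([[80,333],[668,95]],78))
```

```text
bridge [[ 379.6 -123.3   76. ]
 [ 419.4 -294.2   76. ]
 [ 383.6 -302.4   76. ]
 [ 344.  -130.3   76. ]] [ 381.65 -212.55   76.  ]
wall [[ 442.3 -110.7   54. ]
 [ 481.  -274.1   54. ]
 [ 319.  -314.6   54. ]] [ 380.65 -212.65   54.  ]
grip [[494.4  -9.7 124. ]
 [491.  -27.  124. ]
 [412.5   3.7 124. ]
 [417.3  21.  124. ]] [453.8  -3.  124. ]
holder [[503.2  14.7  46. ]
 [476.5 -45.8  46. ]
 [400.3 -13.5  46. ]
 [422.4  46.7  46. ]] [450.6     0.525  46.   ]
sieve -76.89035616869022 175.47321732959702
grip 158.28833545179796 82.98734843336058
jar [[ 292.8    9.6   78. ]
 [ 465.8 -412.7   78. ]]
```

```bash
python3 -m pendant '[[[0.55,0.85,0.3],[0,0,-0.29],1],[[0.55,0.85,0.3],[0,0,-0.29],1],[[0.55,0.85,0.3],[0,0,-0.29],1],[[0.55,0.85,0.3],[0,0,-0.29],1],[[0.55,0.85,0.3],[0,0,-0.29],1],[[0.55,0.85,0.3],[0,0,-0.29],1],[[0.55,0.85,0.3],[0,0,-0.29],1],[[0.55,0.85,0.3],[0,0,-0.29],1],[[0.55,0.85,0.3],[0,0,-0.29],1],[[0,0,0],[0,0,0],1]]'
python3 - <<'E'
from h import *
p=bot.camera_params("wrist");cv2.imwrite("pics/w1.png",bot.capture("wrist"));np.save("w1.npy",p,allow_pickle=True);state()
E
```

```text
time: 0.93
tool_pos: [315.2, -265.8, 326.3]
tcp_rot: [3.141, -0.003, 0.008]
contact_force: [0.4, -0.3, -0.1]
grip_width: 91.8
finger_force: 0.0
{'time': np.float64(0.983), 'tool_pos': array([ 314.188, -267.436,  325.5  ]), 'tcp_rot': array([ 3.14e+00, -1.00e-03,  1.00e-02]), 'contact_force': array([ 0.155,  0.122, -0.327]), 'grip_width': np.float64(91.77), 'finger_force': np.float64(0.0), 'joint_positions': array([-0.892,  0.071,  1.645,  0.   ,  1.423,  0.669])}
```

View pics/w1.png

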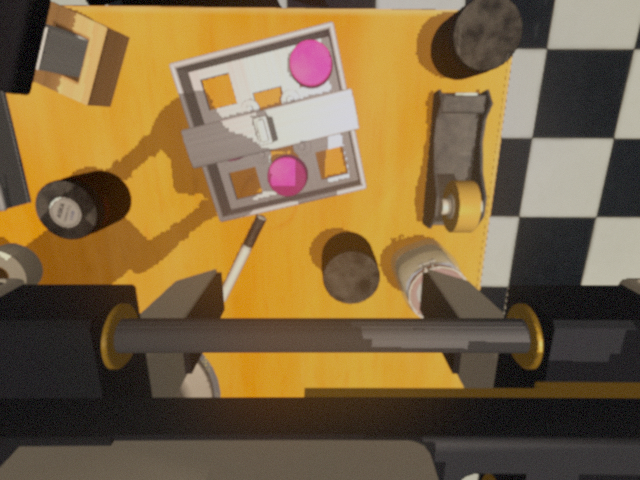

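The wrist view shows the whole sieve. Its rim corners are (172,64), (332,25), (365,187) and (221,220), the bridge is at (183,130)-(354,90)-(358,128)-(193,167), and the stub top is near (264,123). A dark jar stands at (350,265), close to the robot side of the sieve, and another at (67,208).

Run:
```python
from h import *
p=np.load("w1.npy",allow_pickle=True).item()
w=plane(p,[[172,64],[332,25],[365,187],[221,220]],54);print(w.round(1),w.mean(0).round(1))
for i in range(4):
    v=w[(i+1)%4]-w[i];print(round(np.degrees(np.arctan2(v[1],v[0]))%90,1),round(np.linalg.norm(v)))
b=plane(p,[[183,130],[354,90],[358,128],[193,167]],76);print("br",b.round(1),b.mean(0).round(1))
print("stub",plane(p,[[264,123]],127).round(1), "jars",plane(p,[[350,285],[67,210],[485,35]],78).round())
a=cv2.imread("pics/w1.png")
cv2.imwrite("pics/c2.png",cv2.resize(a[75:185,170:370],(800,440),interpolation=cv2.INTER_CUBIC))
```

```text
[[ 445.2 -112.2   54. ]
 [ 482.5 -275.2   54. ]
 [ 320.3 -314.8   54. ]
 [ 280.6 -151.    54. ]] [ 382.1 -213.3   54. ]
12.9 167
13.7 167
13.6 169
13.2 169
br [[ 380.8 -125.    76. ]
 [ 420.5 -297.4   76. ]
 [ 384.3 -302.6   76. ]
 [ 343.5 -131.7   76. ]] [ 382.3 -214.2   76. ]
stub [[ 388.8 -215.   127. ]] jars [[ 212. -300.   78.]
 [ 297.    6.   78.]
 [ 470. -419.   78.]]
```

View pics/c2.png

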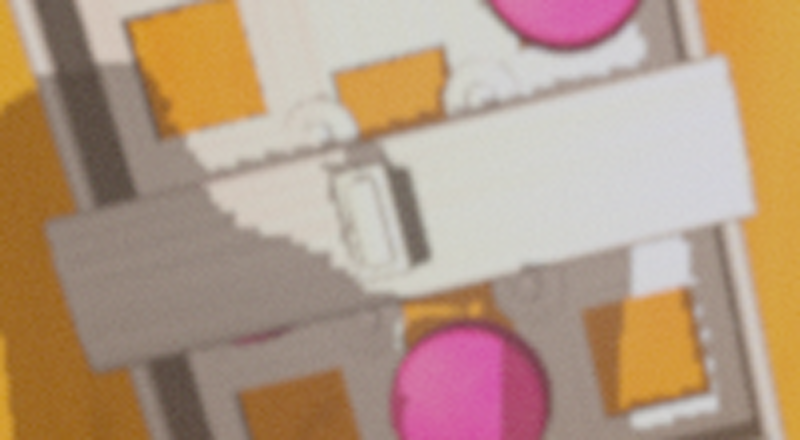

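```bash
python3 -m pendant '[[[0.46,0.88,-0.3],[0,0,-0.33],1],[[0.46,0.88,-0.3],[0,0,-0.33],1],[[0.46,0.88,-0.3],[0,0,-0.33],1],[[0.46,0.88,-0.3],[0,0,-0.33],1],[[0.46,0.88,-0.3],[0,0,-0.33],1],[[0.46,0.88,-0.3],[0,0,-0.33],1],[[0.46,0.88,0],[0,0,-0.33],1],[[0.46,0.88,0],[0,0,-0.33],1],[[0.46,0.88,0],[0,0,-0.33],1],[[0,0,0],[0,0,-0.33],1]]'
python3 - <<'E'
from h import *
p=bot.camera_params("wrist");cv2.imwrite("pics/w2.png",bot.capture("wrist"));np.save("w2.npy",p,allow_pickle=True);state()
E
```

```text
time: 1.82
tool_pos: [438.6, -28.8, 269.9]
tcp_rot: [-3.14, 0.001, -0.389]
contact_force: [-0.4, -0.4, -0.2]
grip_width: 91.5
finger_force: 0.0
{'time': np.float64(1.867), 'tool_pos': array([437.826, -30.399, 269.88 ]), 'tcp_rot': array([ 3.141e+00,  1.000e-03, -3.910e-01]), 'contact_force': array([-0.078, -0.513,  0.127]), 'grip_width': np.float64(91.664), 'finger_force': np.float64(0.0), 'joint_positions': array([-0.244,  0.162,  1.695, -0.   ,  1.287,  1.718])}
```

View pics/w2.png

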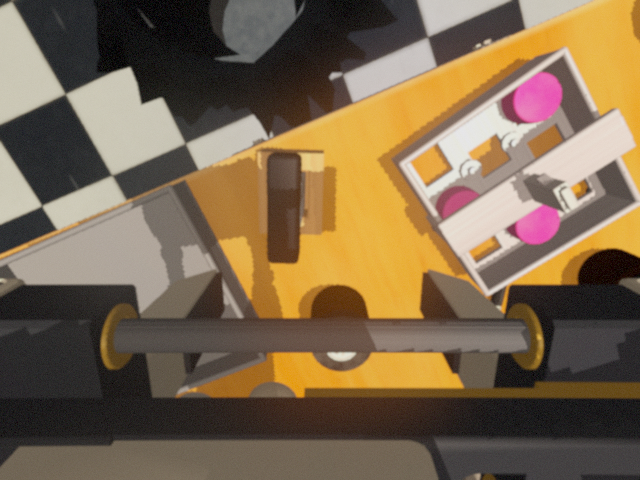

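Wrist view 2 shows the grip's top face at about x 267-300, y 152-262 (centre (284,207)), nearly aligned with the image axes. The stub tip is near (575,190). In the previous crop the stub tip centre was at (263,129.5).

Run:
```python
from h import *
p=np.load("w2.npy",allow_pickle=True).item();q=np.load("w1.npy",allow_pickle=True).item()
a=cv2.imread("pics/w2.png");m=(cv2.cvtColor(a,cv2.COLOR_BGR2HSV)[...,2]<75).astype(np.uint8)
m[:148]=0;m[275:]=0;m[:,:255]=0;m[:,:][:,310:]=0
n,l,s,c=cv2.connectedComponentsWithStats(m);i=1+s[1:,4].argmax();print(s[i],c[i])
r=cv2.minAreaRect(np.argwhere(l==i)[:,::-1].astype(np.float32));print(r)
box=cv2.boxPoints(r)
for z in(111,124):
    X=plane(p,box,z);print(X.round(1),X.mean(0).round(1))
    v=X[1]-X[0];w=X[2]-X[1];print(np.linalg.norm(v),np.linalg.norm(w),np.degrees(np.arctan2(v[1],v[0]))%180,np.degrees(np.arctan2(w[1],w[0]))%180)
print("stub",plane(q,[[263,129.5]],127).round(1),plane(p,[[575,190]],127).round(1),"hand tcp px")
```

```text
[269 194   1   1   1] [269. 194.]
((269.0, 194.0), (0.0, 0.0), 0.0)
[[471.6   4.1 111. ]
 [471.6   4.1 111. ]
 [471.6   4.1 111. ]
 [471.6   4.1 111. ]] [471.6   4.1 111. ]
0.0 0.0 0.0 0.0
[[473.2   1.3 124. ]
 [473.2   1.3 124. ]
 [473.2   1.3 124. ]
 [473.2   1.3 124. ]] [473.2   1.3 124. ]
0.0 0.0 0.0 0.0
stub [[ 383.3 -213.9  127. ]] [[ 387.3 -218.2  127. ]] hand tcp px
```

Run:
```python
from h import *
p=np.load("w2.npy",allow_pickle=True).item()
a=cv2.imread("pics/w2.png")
print(a[200,240:330:6].tolist());print(a[140:280:8,284].tolist())
m=(a[...,2]<105).astype(np.uint8);m[:148]=0;m[275:]=0;m[:,:258]=0;m[:,310:]=0
n,l,s,c=cv2.connectedComponentsWithStats(m);i=1+s[1:,4].argmax();print(s[i],c[i])
print(cv2.minAreaRect(np.argwhere(l==i)[:,::-1].astype(np.float32)))
X=plane(p,[[268,155],[300,155],[300,262],[268,262]],124);print(X.round(1))
print(proj(p,[[452,-2,124],[452,-2,98],[452,-2,46]]).round())
```

```text
[[55, 119, 171], [53, 123, 174], [56, 119, 174], [67, 123, 170], [75, 129, 176], [39, 53, 75], [39, 62, 83], [41, 57, 82], [38, 55, 84], [36, 58, 85], [52, 72, 100], [81, 133, 184], [81, 139, 186], [81, 135, 184], [46, 121, 178]]
[[82, 182, 230], [63, 157, 208], [47, 64, 88], [71, 85, 106], [68, 83, 106], [71, 81, 103], [57, 70, 94], [40, 58, 85], [45, 61, 86], [37, 59, 88], [40, 56, 86], [29, 55, 85], [29, 56, 85], [40, 62, 92], [35, 59, 93], [32, 56, 92], [60, 170, 230], [57, 169, 231]]
[ 267  152   35  110 3201] [282.79412684 208.38644174]
((284.0, 206.5), (109.0, 34.0), 90.0)
[[500.9 -10.5 124. ]
 [491.7 -33.  124. ]
 [411.7   1.4 124. ]
 [421.7  25.8 124. ]]
[[284. 217.]
 [287. 209.]
 [292. 197.]]
```

```bash
python3 -m pendant '[[[0.2,0.295,-0.5],[0,0,0],1],[[0.2,0.295,-0.5],[0,0,0],1],[[0.2,0.295,-0.5],[0,0,0],1],[[0,0,-0.6],[0,0,0],1],[[0,0,-0.6],[0,0,0],1],[[0,0,-0.6],[0,0,0],1],[[0,0,-0.6],[0,0,0],1],[[0,0,-0.6],[0,0,0],1],[[0,0,-0.5],[0,0,0],1],[[0,0,-0.37],[0,0,0],1]]'
python3 -m pendant '[[[0,0,0],[0,0,0],1],[[0,0,0],[0,0,0],-1],[[0,0,0],[0,0,0],-1],[[0,0,0],[0,0,0],-1],[[0,0,0],[0,0,0],-1],[[0,0,0],[0,0,0],-1],[[0,0,0],[0,0,0],-1],[[0,0,0],[0,0,0],-1],[[0,0,0],[0,0,0],-1],[[0,0,0],[0,0,0],-1]]'
```

```text
time: 2.7
tool_pos: [454.3, -6.3, 107.8]
tcp_rot: [3.141, 0.003, -0.39]
contact_force: [-0.2, -0.4, -0.5]
grip_width: 92.1
finger_force: 0.0
time: 3.53
tool_pos: [455.3, -4.9, 109.7]
tcp_rot: [3.142, -0.0, -0.39]
contact_force: [-0.5, -0.2, -0.8]
grip_width: 36.3
finger_force: 0.0
```

```bash
python3 -m pendant '[[[0,0,0],[0,0,0],-1],[[0,0,0],[0,0,0],-1],[[0,0,0],[0,0,0],-1],[[0,0,0],[0,0,0],-1],[[0,0,0],[0,0,0],-1],[[0,0,0],[0,0,0],-1],[[0,0,0.2],[0,0,0],-1],[[0,0,0.4],[0,0,0],-1],[[0,0,0.6],[0,0,0],-1],[[0,0,0.6],[0,0,0],-1]]'
```

```text
time: 4.37
tool_pos: [454.8, -4.9, 164.2]
tcp_rot: [3.141, 0.001, -0.39]
contact_force: [-0.4, 0.2, -1.4]
grip_width: 25.8
finger_force: 30.0
```

```bash
python3 -m pendant '[[[0,0,0.8],[0,0,0],-1],[[0,0,0.8],[0,0,0],-1],[[0,0,0.8],[0,0,0],-1],[[0,0,0.7],[0,0,0],-1],[[-0.2,-0.58,0],[0,0,0.43],-1],[[-0.2,-0.58,0],[0,0,0.43],-1],[[-0.2,-0.58,0],[0,0,0.43],-1],[[-0.2,-0.58,0],[0,0,0.43],-1],[[-0.2,-0.58,0],[0,0,0.43],-1],[[-0.2,-0.58,0],[0,0,0.43],-1]]'
python3 -m pendant '[[[-0.2,-0.58,0],[0,0,0.43],-1],[[-0.2,-0.58,0],[0,0,0.43],-1],[[-0.2,-0.58,0],[0,0,0.43],-1],[[-0.2,-0.58,0],[0,0,0.43],-1],[[-0.2,-0.58,0],[0,0,0.43],-1],[[-0.2,-0.58,0],[0,0,0.43],-1],[[0,0,0],[0,0,0],-1],[[0,0,0],[0,0,0],-1],[[0,0,0],[0,0,0],-1],[[0,0,0],[0,0,0],-1]]'
python3 - <<'E'
from h import *
o=state()
p=bot.camera_params("wrist");w=bot.capture("wrist");s=bot.capture("scene");ps=bot.camera_params("scene")
cv2.imwrite("pics/w3.png",w);cv2.imwrite("pics/s3.png",s);np.save("w3.npy",p,allow_pickle=True)
t=o["tool_pos"]
print("tcp in wrist",proj(p,[t,[383,-213.6,127]]).round(),"scene",proj(ps,[t,t-[0,0,101],[383,-213.6,127],[383,-213.6,76]]).round())
c=cv2.resize(s[190:350,310:510],(500,400),interpolation=cv2.INTER_CUBIC)
cv2.imwrite("pics/c3.png",np.hstack([c,cv2.resize(w[:300,120:520],(300,225))if 0 else np.zeros((400,1,3),np.uint8)]))
cv2.imwrite("pics/both.png",np.hstack([c,cv2.resize(w[0:400,170:470],(300,400))]))
E
```

```text
time: 5.2
tool_pos: [418.7, -110.0, 257.0]
tcp_rot: [3.141, 0.0, -0.078]
contact_force: [0.9, -0.3, -1.3]
grip_width: 25.8
finger_force: 30.0
time: 6.03
tool_pos: [383.4, -212.9, 256.7]
tcp_rot: [-3.141, -0.0, 0.229]
contact_force: [0.4, 0.3, -0.3]
grip_width: 26.2
finger_force: 30.0
{'time': np.float64(6.033), 'tool_pos': array([ 383.385, -212.928,  256.719]), 'tcp_rot': array([-3.141, -0.   ,  0.229]), 'contact_force': array([ 0.356,  0.274, -0.296]), 'grip_width': np.float64(26.158), 'finger_force': np.float64(29.993), 'joint_positions': array([-0.682,  0.171,  1.72 ,  0.   ,  1.25 ,  0.66 ])}
tcp in wrist [[320. 308.]
 [322. 226.]] scene [[382. 228.]
 [378. 264.]
 [377. 274.]
 [375. 291.]]
```

View pics/both.png

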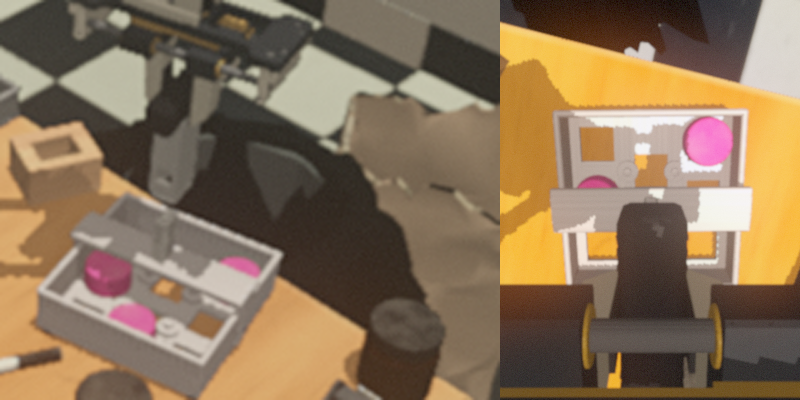

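Composite view: the handle hangs upright directly above the stub. In the scene crop the tube end is at about (172,195) and the stub top at (163,212). In the wrist view the grip's far end is at full-image px (322,203).

Run:
```python
from h import *
p=np.load("w3.npy",allow_pickle=True).item();ps=bot.camera_params("scene")
t=np.array([383.4,-212.9,256.7])
u=np.array([np.cos(.229),np.sin(.229)])
for z in(271,258):
  d=plane(p,[[322,204]],z)[0]-t;print(z,"along x",d[:2]@u,"along y",d[:2]@[-u[1],u[0]])
# sieve rim in this view: back corners
w=plane(p,[[170+555,110],[170+746,110]],54) if 0 else plane(p,[[170+55,110],[170+246,110]],54)
m=w.mean(0);print("back rim",w.round(1),"centre",(m[:2]-85*u).round(1),np.linalg.norm(w[0]-w[1]),np.degrees(np.arctan2(*(w[0]-w[1])[[1,0]]))-90)
w=plane(p,[[170+50,188],[170+251,188],[170+251,232],[170+50,231]],76);print("bridge",w.round(1),w.mean(0).round(1))
```

```text
271 along x 48.18521195513882 along y -0.8006197017225704
258 along x 45.289462291044444 along y -0.8006132832466735
back rim [[ 446.3 -111.5   54. ]
 [ 484.4 -275.    54. ]] centre [ 382.6 -212.5] 167.89352082364587 13.137148913094933
bridge [[ 381.8 -122.7   76. ]
 [ 421.7 -293.5   76. ]
 [ 383.4 -305.5   76. ]
 [ 343.  -128.6   76. ]] [ 382.5 -212.6   76. ]
```

```bash
python3 -m pendant '[[[-0.06,0,-0.2],[0,0,0.03],-1],[[0,0,-0.2],[0,0,0],-1],[[0,0,-0.2],[0,0,0],-1],[[0,0,-0.15],[0,0,0],-1],[[0,0,-0.15],[0,0,0],-1],[[0,0,-0.12],[0,0,0],-1],[[0,0,-0.12],[0,0,0],-1],[[0,0,-0.1],[0,0,0],-1],[[0,0,-0.1],[0,0,0],-1],[[0,0,0],[0,0,0],-1]]'
```

```text
time: 6.97
tool_pos: [381.5, -213.6, 215.9]
tcp_rot: [-3.141, 0.0, 0.232]
contact_force: [0.3, 1.1, -2.5]
grip_width: 25.6
finger_force: 30.0
```

```bash
python3 -m pendant '[[[0,0,-0.13],[0,0,0],-1],[[0,0,-0.13],[0,0,0],-1],[[0,0,-0.13],[0,0,0],-1],[[0,0,-0.13],[0,0,0],-1],[[0,0,-0.13],[0,0,0],-1],[[0,0,-0.13],[0,0,0],-1],[[0,0,-0.13],[0,0,0],-1],[[0,0,-0.13],[0,0,0],-1],[[0,0,0],[0,0,0],-1],[[0,0,0],[0,0,0],-1]]'
```

```text
time: 7.8
tool_pos: [380.9, -213.7, 184.7]
tcp_rot: [-3.141, 0.002, 0.233]
contact_force: [1.0, 1.4, -2.8]
grip_width: 25.6
finger_force: 30.0
```

```bash
python3 -m pendant '[[[0,0,-0.1],[0,0,0],-1],[[0,0,-0.1],[0,0,0],-1],[[0,0,-0.1],[0,0,0],-1],[[0,0,0],[0,0,0],-1],[[0,0,0],[0,0,0],-1],[[0,0,0],[0,0,0],-1],[[0,0,0],[0,0,0],-1],[[0,0,0],[0,0,0],-1],[[0,0,0],[0,0,0],-1],[[0,0,0],[0,0,0],-1]]'
python3 - <<'E'
from h import *
o=state();s=bot.capture("scene");ps=bot.camera_params("scene")
cv2.imwrite("pics/c4.png",cv2.resize(s[210:350,310:470],(800,700))[:600])
E
```

```text
time: 8.63
tool_pos: [381.5, -213.8, 177.2]
tcp_rot: [3.141, -0.0, 0.233]
contact_force: [-2.6, 2.0, 10.9]
grip_width: 25.6
finger_force: 30.0
{'time': np.float64(8.633), 'tool_pos': array([ 381.45 , -213.78 ,  177.215]), 'tcp_rot': array([ 3.141, -0.   ,  0.233]), 'contact_force': array([-2.58 ,  2.009, 10.897]), 'grip_width': np.float64(25.589), 'finger_force': np.float64(29.987), 'joint_positions': array([-0.686,  0.256,  1.853, -0.   ,  1.032,  0.652])}
```

```bash
python3 -m pendant '[[[0,0,-0.1],[0,0,0],-1],[[0,0,0],[0,0,0],-1],[[0,0,0],[0,0,0],-1],[[0,0,0],[0,0,0],-1],[[0,0,0.1],[0,0,0],-1],[[0,0,0.1],[0,0,0],-1],[[0,0,0.2],[0,0,0],-1],[[0,0,0.3],[0,0,0],-1],[[0,0,0.3],[0,0,0],-1],[[0,0,0],[0,0,0],-1]]'
python3 - <<'E'
from h import *
o=state();s=bot.capture("scene")
cv2.imwrite("pics/c4.png",cv2.resize(s[200:340,310:490],(792,600),interpolation=cv2.INTER_CUBIC))
E
```

```text
time: 9.52
tool_pos: [382.2, -214.3, 204.9]
tcp_rot: [3.139, -0.002, 0.232]
contact_force: [0.6, -0.2, -5.3]
grip_width: 25.8
finger_force: 30.0
{'time': np.float64(9.517), 'tool_pos': array([ 382.164, -214.297,  204.858]), 'tcp_rot': array([ 3.139e+00, -2.000e-03,  2.320e-01]), 'contact_force': array([ 0.611, -0.22 , -5.263]), 'grip_width': np.float64(25.753), 'finger_force': np.float64(29.971), 'joint_positions': array([-0.686,  0.222,  1.81 , -0.   ,  1.106,  0.652])}
```

View pics/c4.png

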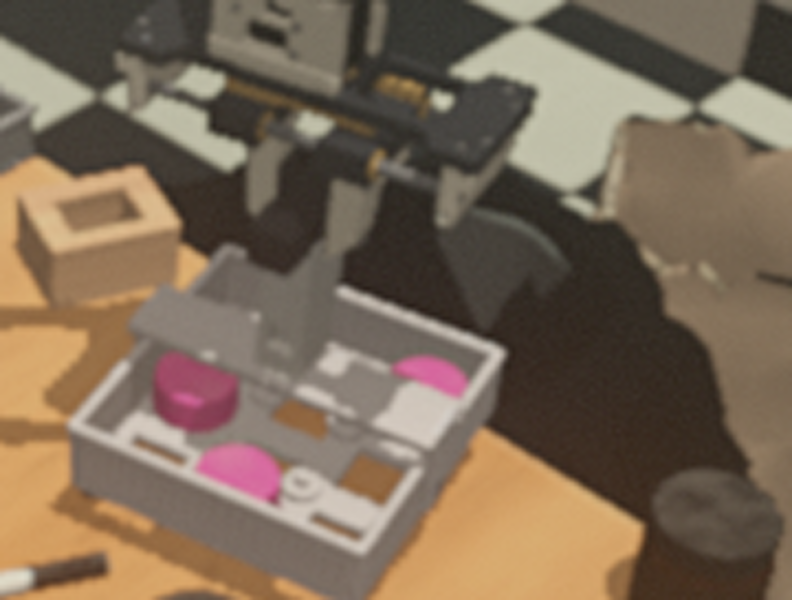

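The sieve hangs level about 27 mm up, locked on the handle. The tabs and all three caps (200,390), (240,472), (430,375) are still inside. Next I'll lift and carry it gently over the tray.

```bash
python3 -m pendant '[[[0,0,0.1],[0,0,0],-1],[[0,0,0.2],[0,0,0],-1],[[0,0,0.3],[0,0,0],-1],[[0,0,0.4],[0,0,0],-1],[[0,0,0.4],[0,0,0],-1],[[0,0,0.4],[0,0,0],-1],[[0,0,0.3],[0,0,0],-1],[[0,0,0.2],[0,0,0],-1],[[0,0,0.1],[0,0,0],-1],[[0,0,0.1],[0,0,0],-1]]'
python3 -m pendant '[[[0,0.06,0],[0,0,0],-1],[[0,0.14,0],[0,0,0],-1],[[0,0.22,0],[0,0,0],-1],[[0,0.3,0],[0,0,0],-1],[[0,0.4,0],[0,0,0],-1],[[0,0.5,0],[0,0,0],-1],[[0,0.6,0],[0,0,0],-1],[[0.02,0.6,0],[0,0,0],-1],[[0.02,0.6,0],[0,0,0],-1],[[0.02,0.6,0],[0,0,0],-1]]'
python3 -m pendant '[[[0.02,0.6,0],[0,0,-0.1],-1],[[0.02,0.6,0],[0,0,-0.2],-1],[[0.02,0.6,0],[0,0,-0.2],-1],[[0.02,0.6,0],[0,0,-0.2],-1],[[0.02,0.6,0],[0,0,-0.2],-1],[[0.02,0.6,0],[0,0,-0.2],-1],[[0.02,0.6,0],[0,0,-0.2],-1],[[0.02,0.6,0],[0,0,-0.2],-1],[[0.02,0.6,0],[0,0,-0.2],-1],[[0.02,0.6,0],[0,0,-0.1],-1]]'
python3 -m pendant '[[[0.02,0.6,0],[0,0,-0.1],-1],[[0.02,0.6,0],[0,0,0],-1],[[0.02,0.6,0],[0,0,0],-1],[[0,0.6,0],[0,0,0],-1],[[0,0.55,0],[0,0,0],-1],[[0,0.48,0],[0,0,0],-1],[[0,0.4,0],[0,0,0],-1],[[0,0.3,0],[0,0,0],-1],[[0,0.2,0],[0,0,0],-1],[[0,0.1,0],[0,0,0],-1]]'
```

```text
time: 10.4
tool_pos: [381.4, -213.6, 278.4]
tcp_rot: [-3.142, 0.0, 0.232]
contact_force: [-0.1, 0.4, -6.3]
grip_width: 25.6
finger_force: 30.0
time: 11.23
tool_pos: [382.8, -91.1, 278.1]
tcp_rot: [-3.141, 0.0, 0.233]
contact_force: [-1.1, -0.2, -4.8]
grip_width: 25.9
finger_force: 30.0
time: 12.07
tool_pos: [388.4, 88.7, 278.2]
tcp_rot: [-3.141, 0.0, 0.016]
contact_force: [1.2, -0.3, -4.0]
grip_width: 25.7
finger_force: 30.0
time: 12.9
tool_pos: [390.5, 220.7, 278.1]
tcp_rot: [3.142, 0.0, 0.006]
contact_force: [-0.2, 0.1, -5.3]
grip_width: 25.6
finger_force: 30.0
```

```bash
python3 -m pendant '[[[0.02,0.02,-0.1],[0,0,0],-1],[[0.02,0.02,-0.2],[0,0,0],-1],[[0.02,0.02,-0.3],[0,0,0],-1],[[0.02,0.02,-0.3],[0,0,0],-1],[[0.02,0,-0.3],[0,0,0],-1],[[0,0,-0.2],[0,0,0],-1],[[0,0,-0.1],[0,0,0],-1],[[0,0,0],[0,0,0],-1],[[0,0,0],[0,0,0],-1],[[0,0,0],[0,0,0],-1]]'
python3 -m pendant '[[[0,0.6,0],[0,0,0],-1],[[0,-0.6,0],[0,0,0],-1],[[0,-0.6,0],[0,0,0],-1],[[0,0.6,0],[0,0,0],-1],[[0,0.6,0],[0,0,0],-1],[[0,-0.6,0],[0,0,0],-1],[[0,-0.6,0],[0,0,0],-1],[[0,0.6,0],[0,0,0],-1],[[0,0,0],[0,0,0],-1],[[0,0,0],[0,0,0],-1]]'
python3 - <<'E'
from h import *
o=state();t=o["tool_pos"]
for n in("scene","top","wrist"):
    a=bot.capture(n);p=bot.camera_params(n);cv2.imwrite(f"pics/{n}5.png",a);print(n,proj(p,[t,t-[0,0,101+76]]).round())
a=cv2.imread("pics/scene5.png")[170:310,210:350];b=cv2.imread("pics/wrist5.png")
cv2.imwrite("pics/both5.png",np.hstack([cv2.resize(a,(400,400),interpolation=cv2.INTER_CUBIC),cv2.resize(b[:400,120:520],(400,400))]))
E
```

```text
time: 13.73
tool_pos: [394.3, 222.3, 233.6]
tcp_rot: [-3.141, -0.001, 0.004]
contact_force: [-0.3, 0.6, -4.9]
grip_width: 25.9
finger_force: 30.0
time: 14.57
tool_pos: [394.4, 222.5, 233.8]
tcp_rot: [-3.141, -0.001, 0.005]
contact_force: [-0.3, -0.2, -4.7]
grip_width: 25.8
finger_force: 30.0
{'time': np.float64(14.567), 'tool_pos': array([394.406, 222.481, 233.757]), 'tcp_rot': array([-3.141e+00, -1.000e-03,  5.000e-03]), 'contact_force': array([-0.251, -0.24 , -4.654]), 'grip_width': np.float64(25.762), 'finger_force': np.float64(30.0), 'joint_positions': array([0.344, 0.218, 1.727, 0.   , 1.195, 1.91 ])}
scene [[257. 162.]
 [260. 218.]]
top [[243. 237.]
 [251. 243.]]
wrist [[319. 308.]
 [320. 210.]]
```

View pics/both5.png

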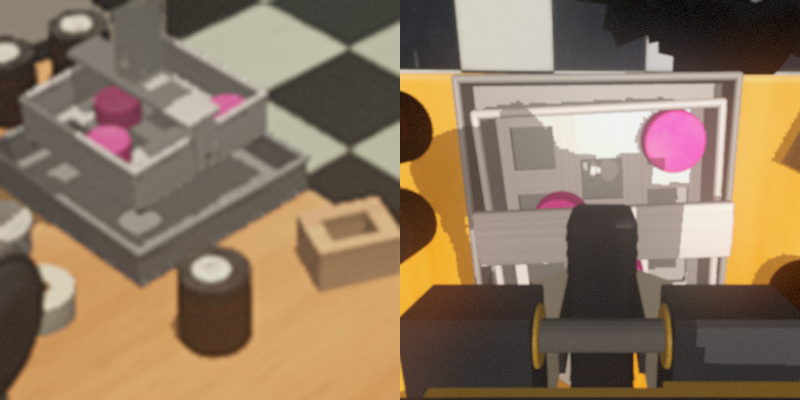

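After one burst, a tab lies in the tray, seen through the hole at (595,175), and the caps are still inside. I can't see any tabs left on the front strips. I'll shake some more to clear the rest.

```bash
python3 -m pendant '[[[0,0.75,0],[0,0,0],-1],[[0,-0.75,0],[0,0,0],-1],[[0,-0.75,0],[0,0,0],-1],[[0,0.75,0],[0,0,0],-1],[[0,0.75,0],[0,0,0],-1],[[0,-0.75,0],[0,0,0],-1],[[0,-0.75,0],[0,0,0],-1],[[0,0.75,0],[0,0,0],-1],[[0,0,0],[0,0,0],-1],[[0,0,0],[0,0,0],-1]]'
python3 -m pendant '[[[0.3,0.7,0],[0,0,0],-1],[[-0.3,-0.7,0],[0,0,0],-1],[[-0.3,-0.7,0],[0,0,0],-1],[[0.3,0.7,0],[0,0,0],-1],[[-0.3,0.7,0],[0,0,0],-1],[[0.3,-0.7,0],[0,0,0],-1],[[0.3,-0.7,0],[0,0,0],-1],[[-0.3,0.7,0],[0,0,0],-1],[[0,0,0],[0,0,0],-1],[[0,0,0],[0,0,0],-1]]'
python3 -m pendant '[[[0,0.75,0],[0,0,0],-1],[[0,-0.75,0],[0,0,0],-1],[[0,-0.75,0],[0,0,0],-1],[[0,0.75,0],[0,0,0],-1],[[0,0.75,0],[0,0,0],-1],[[0,-0.75,0],[0,0,0],-1],[[0,-0.75,0],[0,0,0],-1],[[0,0.75,0],[0,0,0],-1],[[0,0,0],[0,0,0],-1],[[0,0,0],[0,0,0],-1]]'
python3 - <<'E'
from h import *
o=state();t=o["tool_pos"]
for n in("scene","wrist"):cv2.imwrite(f"pics/{n}6.png",bot.capture(n))
a=cv2.imread("pics/scene6.png")[170:310,210:350];b=cv2.imread("pics/wrist6.png")
cv2.imwrite("pics/both6.png",np.hstack([cv2.resize(a,(400,400),interpolation=cv2.INTER_CUBIC),cv2.resize(b[60:290,165:395],(400,400),interpolation=cv2.INTER_CUBIC)]))
E
```

```text
time: 15.55
tool_pos: [394.2, 222.2, 233.3]
tcp_rot: [3.142, -0.0, 0.005]
contact_force: [-0.4, -0.2, -4.1]
grip_width: 25.7
finger_force: 30.0
time: 16.38
tool_pos: [393.9, 222.1, 233.2]
tcp_rot: [3.141, -0.0, 0.006]
contact_force: [-0.1, 0.2, -5.1]
grip_width: 26.0
finger_force: 30.0
time: 17.22
tool_pos: [394.1, 222.2, 233.3]
tcp_rot: [3.141, -0.0, 0.007]
contact_force: [-0.7, -0.4, -4.7]
grip_width: 25.6
finger_force: 30.0
{'time': np.float64(17.217), 'tool_pos': array([394.076, 222.168, 233.284]), 'tcp_rot': array([ 3.141, -0.   ,  0.007]), 'contact_force': array([-0.737, -0.436, -4.711]), 'grip_width': np.float64(25.636), 'finger_force': np.float64(29.995), 'joint_positions': array([ 3.440e-01,  2.190e-01,  1.728e+00, -1.000e-03,  1.195e+00,
        1.909e+00])}
```

View pics/both6.png

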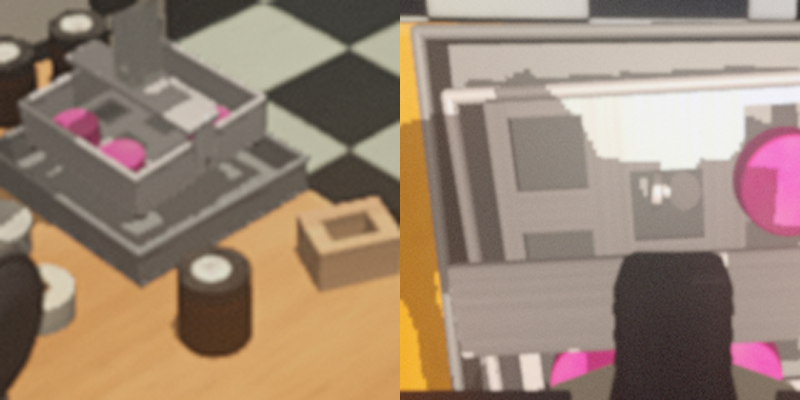

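The caps are still in the sieve and a second tab lies beside the first in the tray, at crop px (660,190). I've used all my picture views, so from here I'll check by numbers. I'll shake along x and y too, to free anything trapped by the caps.

```bash
python3 -m pendant '[[[0.6,0,0],[0,0,0],-1],[[-0.6,0,0],[0,0,0],-1],[[-0.6,0,0],[0,0,0],-1],[[0.6,0,0],[0,0,0],-1],[[0,0.8,0],[0,0,0],-1],[[0,-0.8,0],[0,0,0],-1],[[0,-0.8,0],[0,0,0],-1],[[0,0.8,0],[0,0,0],-1],[[0,0.8,0],[0,0,0],-1],[[0,-0.8,0],[0,0,0],-1]]'
python3 -m pendant '[[[0,0.8,0],[0,0,0],-1],[[0,-0.8,0],[0,0,0],-1],[[0,-0.8,0],[0,0,0],-1],[[0,0.8,0],[0,0,0],-1],[[0.6,0.3,0],[0,0,0],-1],[[-0.6,-0.3,0],[0,0,0],-1],[[-0.6,0.3,0],[0,0,0],-1],[[0.6,-0.3,0],[0,0,0],-1],[[0,0.8,0],[0,0,0],-1],[[0,-0.8,0],[0,0,0],-1]]'
python3 -m pendant '[[[0,0.75,0],[0,0,0],-1],[[0,-0.75,0],[0,0,0],-1],[[0,-0.75,0],[0,0,0],-1],[[0,0.75,0],[0,0,0],-1],[[0,0.75,0],[0,0,0],-1],[[0,-0.75,0],[0,0,0],-1],[[0,-0.75,0],[0,0,0],-1],[[0,0.75,0],[0,0,0],-1],[[0,0,0],[0,0,0],-1],[[0,0,0],[0,0,0],-1]]'
python3 -m pendant '[[[0,0,0.1],[0,0,0],-1],[[0,0,0.2],[0,0,0],-1],[[0,0,0.3],[0,0,0],-1],[[0,0,0.3],[0,0,0],-1],[[0,0,0.3],[0,0,0],-1],[[0,0,0.3],[0,0,0],-1],[[0,0,0.2],[0,0,0],-1],[[0,0,0.1],[0,0,0],-1],[[0,0,0],[0,0,0],-1],[[0,0,0],[0,0,0],-1]]'
```

```text
time: 18.15
tool_pos: [394.2, 228.1, 233.6]
tcp_rot: [-3.136, -0.002, 0.01]
contact_force: [-0.5, 1.5, -4.6]
grip_width: 26.2
finger_force: 29.4
time: 18.98
tool_pos: [394.4, 227.2, 233.4]
tcp_rot: [-3.137, -0.002, 0.009]
contact_force: [0.3, 4.1, -4.4]
grip_width: 25.9
finger_force: 30.3
time: 19.82
tool_pos: [393.9, 222.3, 233.2]
tcp_rot: [3.141, 0.0, 0.006]
contact_force: [0.3, -1.3, -5.6]
grip_width: 25.6
finger_force: 30.0
time: 20.65
tool_pos: [394.0, 222.1, 287.1]
tcp_rot: [3.141, 0.0, 0.004]
contact_force: [0.5, 0.0, -6.0]
grip_width: 25.7
finger_force: 30.0
```

```bash
python3 -m pendant '[[[0,-0.06,0],[0,0,0],-1],[[0,-0.14,0],[0,0,0],-1],[[0,-0.22,0],[0,0,0],-1],[[0,-0.3,0],[0,0,0],-1],[[0,-0.4,0],[0,0,0],-1],[[0,-0.5,0],[0,0,0],-1],[[0,-0.6,0],[0,0,0],-1],[[-0.02,-0.6,0],[0,0,0],-1],[[-0.02,-0.6,0],[0,0,0],-1],[[-0.02,-0.6,0],[0,0,0],-1]]'
python3 -m pendant '[[[-0.02,-0.6,0],[0,0,0.1],-1],[[-0.02,-0.6,0],[0,0,0.2],-1],[[-0.02,-0.6,0],[0,0,0.2],-1],[[-0.02,-0.6,0],[0,0,0.2],-1],[[-0.02,-0.6,0],[0,0,0.2],-1],[[-0.02,-0.6,0],[0,0,0.2],-1],[[-0.02,-0.6,0],[0,0,0.2],-1],[[-0.02,-0.6,0],[0,0,0.2],-1],[[-0.02,-0.6,0],[0,0,0.2],-1],[[-0.02,-0.6,0],[0,0,0.1],-1]]'
python3 -m pendant '[[[-0.02,-0.6,0],[0,0,0.1],-1],[[-0.02,-0.6,0],[0,0,0],-1],[[-0.02,-0.6,0],[0,0,0],-1],[[-0.02,-0.6,0],[0,0,0],-1],[[-0.02,-0.55,0],[0,0,0],-1],[[-0.02,-0.48,0],[0,0,0],-1],[[-0.02,-0.4,0],[0,0,0],-1],[[0,-0.3,0],[0,0,0],-1],[[0,-0.2,0],[0,0,0],-1],[[0,-0.1,0],[0,0,0],-1]]'
python3 - <<'E'
from h import *
o=state();p=bot.camera_params("top")
a=bot.capture("top");cv2.imwrite("pics/top7.png",a)
cv2.imwrite("pics/scene7.png",bot.capture("scene"))
r=cv2.imread("pics/top0.png")
A,B=[x[205:285,210:295].astype(int) for x in(a,r)]
d=np.abs(cv2.GaussianBlur((A-B).astype(np.float32),(0,0),0.8)).max(2)
print(d.mean(),np.sort(d.ravel())[::-300])
for th in(12,20,30):
    n,l,s,c=cv2.connectedComponentsWithStats((d>th).astype(np.uint8))
    for i in range(1,n):
        if s[i,4]>=6: print(th,s[i],(c[i]+[210,205]).round(1),plane(p,c[i]+[210,205],10).round()[0])
E
```

```text
time: 21.48
tool_pos: [391.9, 100.0, 287.2]
tcp_rot: [3.141, 0.0, 0.004]
contact_force: [0.5, -0.4, -5.0]
grip_width: 25.7
finger_force: 30.0
time: 22.32
tool_pos: [385.6, -79.9, 287.2]
tcp_rot: [3.141, 0.0, 0.221]
contact_force: [1.0, -0.8, -5.2]
grip_width: 25.7
finger_force: 30.0
time: 23.15
tool_pos: [381.9, -212.0, 287.2]
tcp_rot: [3.142, 0.0, 0.232]
contact_force: [0.4, -0.0, -4.8]
grip_width: 25.7
finger_force: 30.0
{'time': np.float64(23.15), 'tool_pos': array([ 381.916, -212.011,  287.174]), 'tcp_rot': array([3.142, 0.   , 0.232]), 'contact_force': array([ 3.910e-01, -1.000e-03, -4.781e+00]), 'grip_width': np.float64(25.71), 'finger_force': np.float64(29.957), 'joint_positions': array([-0.683,  0.144,  1.668, -0.   ,  1.33 ,  0.657])}
5.4679728 [84.32102   15.897404   4.990027   4.401556   4.0973415  3.907315
  3.7625859  3.6301641  3.512065   3.407774   3.294415   3.1917782
  3.0989943  2.9964027  2.890202   2.7820263  2.6758866  2.5551367
  2.421412   2.2633443  2.077282   1.8421209  1.4027444]
12 [34 43  5  5 19] [245.6 249.9] [377. 246.  10.]
12 [44 44  5  8 29] [256.5 252.5] [369. 210.  10.]
12 [ 71  62  14  18 121] [289.6 278.9] [284. 102.  10.]
12 [ 15  71  27   9 163] [237.7 281. ] [276. 270.  10.]
20 [35 43  3  4  9] [245.9 249.7] [378. 245.  10.]
20 [46 45  2  5  6] [256.8 251.7] [371. 209.  10.]
20 [ 71  63  14  17 107] [289.8 279.4] [282. 101.  10.]
20 [ 15  71  26   9 142] [237.6 281.3] [275. 270.  10.]
30 [72 67 13 13 94] [289.8 280. ] [280. 101.  10.]
30 [ 16  72  24   8 127] [237.7 281.5] [274. 270.  10.]
```

Run:
```python
from h import *
p=bot.camera_params("top");ps=bot.camera_params("scene")
a=np.mean([bot.capture("top").astype(float) for _ in range(12)],0)
s=np.mean([bot.capture("scene").astype(float) for _ in range(10)],0)
np.savez("avg.npz",a=a,s=s)
for nm,im,pp in(("top",a,p),("scene",s,ps)):
    g=im.mean(2).astype(np.float32)
    # tray floor rectified at z=5..10, 1 px = 2 mm
    xs=np.arange(292,498,2);ys=np.arange(108,340,2)
    X=np.array([[x,y,8] for x in xs for y in ys],float)
    uv=proj(pp,X).astype(np.float32).reshape(len(xs),len(ys),2)
    R=cv2.remap(g,uv[...,0],uv[...,1],cv2.INTER_LINEAR)
    bg=cv2.medianBlur(np.clip(R,0,255).astype(np.uint8),31).astype(float)
    d=np.abs(cv2.GaussianBlur(R-bg,(0,0),1.5))
    print(nm,R.mean(),np.percentile(d,[50,90,99]))
    for th in(6,10):
        n,l,st,c=cv2.connectedComponentsWithStats((d>th).astype(np.uint8))
        print(th,[(int(st[i,4]*4),int(292+2*c[i][1]),int(108+2*c[i][0]),st[i,3]*2,st[i,2]*2,round(float((R-bg)[l==i].mean()))) for i in range(1,n) if st[i,4]>10])
```

```text
top 149.65416 [ 0.77400624  5.87580296 19.14124007]
6 [(2276, 397, 113, np.int32(206), np.int32(16), -13), (552, 304, 132, np.int32(30), np.int32(28), 15), (96, 293, 268, np.int32(6), np.int32(24), -16), (496, 305, 327, np.int32(30), np.int32(30), 12), (372, 370, 210, np.int32(30), np.int32(18), -13), (384, 377, 245, np.int32(24), np.int32(20), 16), (64, 416, 232, np.int32(6), np.int32(12), -12), (452, 485, 328, np.int32(26), np.int32(26), 9)]
10 [(220, 314, 113, np.int32(34), np.int32(8), -17), (360, 304, 130, np.int32(24), np.int32(24), 19), (292, 304, 329, np.int32(22), np.int32(22), 15), (208, 370, 209, np.int32(24), np.int32(12), -16), (272, 377, 246, np.int32(20), np.int32(18), 19), (884, 423, 115, np.int32(88), np.int32(12), -19), (140, 485, 328, np.int32(14), np.int32(16), 13)]
scene 137.28244 [ 0.79536659  9.31412843 48.06326158]
6 [(80, 294, 333, np.int32(8), np.int32(12), -12), (844, 320, 142, np.int32(36), np.int32(34), 28), (100, 309, 274, np.int32(8), np.int32(14), 13), (204, 309, 295, np.int32(14), np.int32(18), -15), (888, 318, 324, np.int32(36), np.int32(32), 23), (616, 369, 208, np.int32(38), np.int32(24), -16), (1212, 382, 250, np.int32(36), np.int32(48), 36), (1020, 421, 221, np.int32(40), np.int32(46), -18), (64, 431, 218, np.int32(12), np.int32(6), 14), (96, 436, 250, np.int32(14), np.int32(10), 12), (60, 451, 125, np.int32(18), np.int32(6), -9), (728, 484, 323, np.int32(32), np.int32(34), 16), (360, 487, 147, np.int32(24), np.int32(24), 10)]
10 [(124, 310, 296, np.int32(10), np.int32(14), -19), (736, 317, 324, np.int32(34), np.int32(30), 27), (692, 320, 141, np.int32(32), np.int32(32), 32), (440, 369, 208, np.int32(32), np.int32(20), -19), (1028, 382, 250, np.int32(34), np.int32(42), 41), (680, 419, 219, np.int32(26), np.int32(42), -23), (44, 439, 236, np.int32(6), np.int32(10), -17), (556, 485, 323, np.int32(28), np.int32(30), 19), (136, 488, 145, np.int32(16), np.int32(14), 13)]
```

```bash
python3 -m pendant '[[[0,0,-0.1],[0,0,0],-1],[[0,0,-0.2],[0,0,0],-1],[[0,0,-0.3],[0,0,0],-1],[[0,0,-0.4],[0,0,0],-1],[[0,0,-0.5],[0,0,0],-1],[[0,0,-0.5],[0,0,0],-1],[[0,0,-0.4],[0,0,0],-1],[[0,0,-0.3],[0,0,0],-1],[[0,0,-0.2],[0,0,0],-1],[[0,0,-0.2],[0,0,0],-1]]'
python3 -m pendant '[[[0,0,-0.1],[0,0,0],-1],[[0,0,-0.1],[0,0,0],-1],[[0,0,-0.1],[0,0,0],-1],[[0,0,-0.1],[0,0,0],-1],[[0,0,-0.06],[0,0,0],-1],[[0,0,-0.05],[0,0,0],-1],[[0,0,-0.05],[0,0,0],-1],[[0,0,0],[0,0,0],-1],[[0,0,0],[0,0,0],-1],[[0,0,0],[0,0,0],-1]]'
```

```text
time: 25.18
tool_pos: [383.9, -212.1, 195.6]
tcp_rot: [3.138, -0.004, 0.232]
contact_force: [-0.2, 8.2, 42.4]
grip_width: 25.4
finger_force: 30.3
time: 26.02
tool_pos: [385.4, -211.7, 183.1]
tcp_rot: [3.135, -0.009, 0.232]
contact_force: [-1.4, 12.0, 42.2]
grip_width: 26.0
finger_force: 30.5
```

Contact came about 15 mm early, so the handle may have crept down in the pads during shaking. I'll check the grip's edge in the wrist image against the earlier one.

Run:
```python
from h import *
o=state();t=o["tool_pos"];p=bot.camera_params("wrist")
w=bot.capture("wrist");cv2.imwrite("pics/w8.png",w);cv2.imwrite("pics/scene8.png",bot.capture("scene"))
for nm in("w3","wrist5","wrist6","w8"):
    g=cv2.imread(f"pics/{nm}.png").mean(2)
    col=g[150:290,300:345].mean(1); d=np.diff(cv2.GaussianBlur(col,(1,5),0).ravel())
    r=150+int(d.argmin())
    row=g[255:270].mean(0);dark=np.where(row[240:400]<70)[0]+240
    print(nm,"far edge row",r,"dark cols",dark.min(),dark.max(),len(dark),col[::10].round().tolist())
u=np.array([np.cos(.232),np.sin(.232),0])
for h in(14,4,-6,-16): print(h,proj(p,[t+45*u+[0,0,h],t+45*u+[13*.23,-13*.97,h],t+45*u+[-13*.23,13*.97,h]]).round().tolist())
# rim of the sieve: predicted corners for sieve standing at z=0 / z=15
for n,pp in(("wrist",p),("scene",bot.camera_params("scene"))):
  for z in(54,69):
    c=np.array([382,-213,z]);v=np.array([-u[1],u[0],0])
    print(n,z,proj(pp,[c+85*a*u+85*b*v for a,b in((1,1),(1,-1),(-1,-1),(-1,1))]).round().tolist())
m=cv2.inRange(cv2.cvtColor(w,cv2.COLOR_BGR2HSV),(145,90,70),(178,255,255));n,l,s,c=cv2.connectedComponentsWithStats(m)
print([(s[i].tolist(),c[i].round().tolist()) for i in range(1,n) if s[i,4]>100])
```

```text
{'time': np.float64(26.017), 'tool_pos': array([ 385.358, -211.692,  183.094]), 'tcp_rot': array([ 3.135, -0.009,  0.232]), 'contact_force': array([-1.356, 11.969, 42.153]), 'grip_width': np.float64(26.038), 'finger_force': np.float64(30.486), 'joint_positions': array([-0.679,  0.247,  1.846,  0.004,  1.038,  0.657])}
w3 far edge row 202 dark cols 289 354 66 [201.0, 155.0, 152.0, 143.0, 185.0, 154.0, 72.0, 74.0, 75.0, 67.0, 63.0, 59.0, 56.0, 52.0]
wrist5 far edge row 203 dark cols 288 355 68 [239.0, 148.0, 171.0, 139.0, 135.0, 157.0, 63.0, 61.0, 58.0, 55.0, 51.0, 49.0, 46.0, 45.0]
wrist6 far edge row 204 dark cols 289 354 66 [238.0, 150.0, 174.0, 140.0, 135.0, 161.0, 64.0, 62.0, 59.0, 56.0, 54.0, 51.0, 50.0, 47.0]
w8 far edge row 198 dark cols 290 354 65 [181.0, 183.0, 151.0, 139.0, 133.0, 67.0, 63.0, 69.0, 62.0, 55.0, 53.0, 52.0, 49.0, 47.0]
14 [[320.0, 212.0], [357.0, 212.0], [283.0, 212.0]]
4 [[320.0, 206.0], [354.0, 206.0], [286.0, 206.0]]
-6 [[320.0, 201.0], [352.0, 201.0], [288.0, 201.0]]
-16 [[320.0, 196.0], [350.0, 196.0], [290.0, 196.0]]
wrist 54 [[198.0, 114.0], [443.0, 114.0], [424.0, 330.0], [217.0, 331.0]]
wrist 69 [[191.0, 113.0], [450.0, 113.0], [429.0, 341.0], [212.0, 341.0]]
scene 54 [[360.0, 266.0], [422.0, 291.0], [390.0, 335.0], [324.0, 305.0]]
scene 69 [[360.0, 261.0], [423.0, 287.0], [391.0, 330.0], [324.0, 300.0]]
[([357, 177, 60, 29, 1328], [385.0, 193.0]), ([238, 261, 53, 25, 843], [261.0, 270.0]), ([355, 261, 57, 25, 863], [388.0, 272.0])]
```

Run:
```python
from h import *
p=bot.camera_params("wrist");w=cv2.imread("pics/w8.png");hsv=cv2.cvtColor(w,cv2.COLOR_BGR2HSV)
f=K(p)[0,0];c=-p["camera_from_world"][:3,:3].T@p["camera_from_world"][:3,3];print("cam",c.round(),"f",f,"cap dia at z38:",f*48/(c[2]-38),"z53",f*48/(c[2]-53))
S=hsv[...,1]
for r in range(90,280,12):
    on=np.where((S[r]<90))[0]; on=on[(on>120)&(on<520)]
    # runs
    if len(on):
        runs=np.split(on,np.where(np.diff(on)>3)[0]+1);print(r,[(int(x[0]),int(x[-1])) for x in runs if len(x)>4])
for cidx in(210,250,300,400,440):
    on=np.where(S[:290,cidx]<90)[0]
    if len(on):
        runs=np.split(on,np.where(np.diff(on)>2)[0]+1);print("col",cidx,[(int(x[0]),int(x[-1])) for x in runs if len(x)>2])
```

```text
cam [ 459. -194.  325.] f 372.53970867405314 cap dia at z38: 62.23414807700052 z53 65.66198545823399
90 [(463, 519)]
114 [(194, 441)]
126 [(195, 440)]
138 [(196, 230), (271, 364), (404, 439)]
150 [(197, 231), (273, 363), (403, 438)]
162 [(198, 232), (273, 362), (402, 437)]
174 [(199, 297), (338, 435)]
186 [(200, 297), (338, 363), (407, 434)]
198 [(201, 234), (274, 297), (337, 356), (415, 433)]
210 [(188, 446)]
222 [(189, 445)]
234 [(190, 444)]
246 [(191, 443)]
258 [(193, 441)]
270 [(207, 238), (292, 361), (408, 427)]
col 210 [(106, 285)]
col 250 [(106, 128), (170, 194), (205, 260), (286, 289)]
col 300 [(106, 162), (200, 289)]
col 400 [(0, 71), (107, 129), (170, 181), (206, 262), (286, 289)]
col 440 [(0, 84), (109, 130), (207, 260)]
```

The rim width (249 px, against 245 px expected when standing) shows the sieve is down on the table. The handle had crept in the pads, which explains the early contact. I'll unload, release, rise, and look at both the sieve and the tray.

```bash
python3 -m pendant '[[[0,0,0.1],[0,0,0],-1],[[0,0,0.08],[0,0,0],-1],[[0,0,0],[0,0,0],-1],[[0,0,0],[0,0,0],1],[[0,0,0],[0,0,0],1],[[0,0,0],[0,0,0],1],[[0,0,0],[0,0,0],1],[[0,0,0],[0,0,0],1],[[0,0,0],[0,0,0],1],[[0,0,0],[0,0,0],1]]'
python3 -m pendant '[[[0,0,0],[0,0,0],1],[[0,0,0],[0,0,0],1],[[0,0,0.3],[0,0,0],1],[[0,0,0.6],[0,0,0],1],[[0,0,0.8],[0,0,0],1],[[0,0,0.8],[0,0,0],1],[[0,0,0.8],[0,0,0],1],[[0,0,0.8],[0,0,0],1],[[0,0.8,0.5],[0,0,0],1],[[0,0.8,0],[0,0,0],1]]'
```

```text
time: 26.95
tool_pos: [382.0, -211.4, 182.7]
tcp_rot: [-3.142, 0.0, 0.232]
contact_force: [0.2, 0.3, -0.6]
grip_width: 68.0
finger_force: 0.0
time: 27.78
tool_pos: [383.1, -164.1, 324.6]
tcp_rot: [3.137, -0.005, 0.23]
contact_force: [0.1, -0.3, -0.5]
grip_width: 91.8
finger_force: 0.0
```

```bash
python3 - <<'E'
from h import *
np.save("w9.npy",bot.camera_params("wrist"),allow_pickle=True);cv2.imwrite("pics/w9.png",bot.capture("wrist"))
E
python3 -m pendant '[[[-0.1,0.85,0],[0,0,-0.2],1],[[-0.1,0.85,0],[0,0,-0.2],1],[[-0.1,0.85,0],[0,0,-0.2],1],[[-0.1,0.85,0],[0,0,-0.2],1],[[-0.1,0.85,0],[0,0,-0.2],1],[[-0.1,0.85,0],[0,0,-0.2],1],[[-0.1,0.85,0],[0,0,-0.2],1],[[-0.1,0.85,0],[0,0,-0.2],1],[[-0.1,0.85,0],[0,0,-0.2],1],[[-0.1,0.85,0],[0,0,-0.15],1]]'
python3 -m pendant '[[[-0.1,0.85,0],[0,0,0],1],[[-0.1,0.85,0],[0,0,0],1],[[-0.1,0.85,0],[0,0,0],1],[[-0.1,0.85,0],[0,0,0],1],[[0,0.2,0],[0,0,0],1],[[0,0,0],[0,0,0],1],[[0,0,0],[0,0,0],1],[[0,0,0],[0,0,0],1],[[0,0,0],[0,0,0],1],[[0,0,0],[0,0,0],1]]'
python3 - <<'E'
from h import *
p=bot.camera_params("wrist");ims=[bot.capture("wrist") for _ in range(4)];cv2.imwrite("pics/w10.png",ims[0]);np.save("w10.npy",p,allow_pickle=True)
g=np.mean(ims,0).mean(2).astype(np.float32)
print("tray corners px",proj(p,[[a,b,40] for a in(284,504) for b in(103,343)]).round().tolist())
xs=np.arange(290,500,1);ys=np.arange(108,338,1)
uv=proj(p,[[x,y,8] for x in xs for y in ys]).astype(np.float32).reshape(len(xs),len(ys),2)
R=cv2.remap(g,uv[...,0],uv[...,1],cv2.INTER_LINEAR)
bg=cv2.medianBlur(R.astype(np.uint8),61).astype(float)
d=np.abs(cv2.GaussianBlur(R-bg,(0,0),2))
print(np.percentile(d,[50,90,99]))
for th in(6,12,20):
    n,l,s,c=cv2.connectedComponentsWithStats((d>th).astype(np.uint8))
    print(th,[(int(s[i,4]),int(290+c[i][1]),int(108+c[i][0]),int(s[i,3]),int(s[i,2]),round(float((R-bg)[l==i].mean()))) for i in range(1,n) if s[i,4]>40])
E
```

```text
time: 28.67
tool_pos: [351.6, 92.8, 321.4]
tcp_rot: [3.141, -0.001, -0.003]
contact_force: [1.0, -0.6, -0.5]
grip_width: 91.9
finger_force: 0.0
time: 29.5
tool_pos: [340.3, 198.8, 320.9]
tcp_rot: [3.141, -0.0, -0.003]
contact_force: [-1.1, -0.4, -0.2]
grip_width: 91.6
finger_force: 0.0
tray corners px [[402.0, 236.0], [200.0, 236.0], [415.0, 30.0], [179.0, 30.0]]
[ 1.12786446 22.07908716 54.58101807]
6 [(1484, 311, 234, 44, 54, 33), (2361, 310, 302, 46, 71, 25), (859, 306, 122, 35, 37, 32), (155, 295, 166, 6, 31, 11), (864, 336, 206, 36, 44, -28), (1095, 363, 248, 38, 32, 42), (1273, 389, 213, 42, 68, -27), (82, 369, 212, 13, 9, 16), (66, 376, 117, 15, 5, 12), (372, 400, 257, 21, 30, 20), (189, 426, 231, 25, 17, -16), (514, 427, 292, 28, 39, -27), (149, 424, 327, 12, 22, 14), (61, 425, 229, 9, 11, 23)]
12 [(1068, 311, 283, 45, 35, 37), (1204, 311, 235, 41, 40, 39), (837, 311, 324, 41, 29, 20), (691, 305, 122, 32, 35, 38), (669, 335, 204, 32, 40, -35), (985, 362, 248, 36, 31, 46), (951, 390, 212, 31, 61, -33), (243, 400, 259, 18, 22, 26), (403, 428, 292, 25, 37, -33), (68, 423, 329, 8, 18, 23)]
20 [(1010, 311, 236, 39, 35, 44), (862, 312, 283, 42, 30, 43), (501, 305, 123, 30, 29, 47), (387, 313, 327, 36, 21, 23), (500, 335, 203, 28, 34, -42), (878, 362, 248, 34, 29, 50), (706, 391, 210, 28, 55, -40), (144, 399, 260, 15, 16, 33), (299, 428, 292, 22, 34, -40)]
```

Run:
```python
from h import *
def rect(f,p,xs,ys,z):
    g=cv2.cvtColor(cv2.imread(f),cv2.COLOR_BGR2GRAY)
    uv=proj(p,[[x,y,z] for x in xs for y in ys]).astype(np.float32).reshape(len(xs),len(ys),2)
    return cv2.remap(g,uv[...,0],uv[...,1],cv2.INTER_CUBIC)
def hough(R,x0,y0,s,lo,hi,p2s):
    R=cv2.GaussianBlur(R,(0,0),1.5)
    for p2 in p2s:
        c=cv2.HoughCircles(R,cv2.HOUGH_GRADIENT,1,18*s,param1=60,param2=p2,minRadius=int(lo*s),maxRadius=int(hi*s))
        print(p2,None if c is None else [(round(float(x0+v/s)),round(float(y0+u/s)),round(float(r/s),1)) for u,v,r in c[0]])
s=2
p=np.load("w10.npy",allow_pickle=True).item()
R=rect("pics/w10.png",p,np.arange(290,500,1/s),np.arange(108,338,1/s),10);print("tray");hough(R,290,108,s,9,13,(22,17,13))
q=np.load("w2.npy",allow_pickle=True).item();print("tray w2 check, sieve tabs initial w1:")
q=np.load("w1.npy",allow_pickle=True).item()
R=rect("pics/w1.png",q,np.arange(275,490,1/s),np.arange(-320,-105,1/s),19);hough(R,275,-320,s,9,13,(22,17,13))
q=np.load("w9.npy",allow_pickle=True).item();print("sieve now w9")
R=rect("pics/w9.png",q,np.arange(275,490,1/s),np.arange(-320,-105,1/s),19);hough(R,275,-320,s,9,13,(22,17,13))
# rim check
for nm in("w10","w9"):
    w=cv2.imread(f"pics/{nm}.png");S=cv2.cvtColor(w,cv2.COLOR_BGR2HSV)[...,1]
    print(nm,[(r,np.where(S[r]<80)[0][[0,-1]].tolist()) for r in range(40,250,40) if (S[r]<80).any()])
```

```text
tray
22 None
17 None
13 None
tray w2 check, sieve tabs initial w1:
22 None
17 None
13 None
sieve now w9
22 None
17 None
13 None
w10 [(40, [0, 412]), (80, [0, 639]), (120, [0, 639]), (160, [0, 639]), (200, [0, 628]), (240, [0, 630])]
w9 [(40, [0, 639]), (80, [0, 639]), (120, [0, 639]), (160, [0, 639]), (200, [0, 639]), (240, [0, 639])]
```

```bash
cat > cnt.py <<'E'
from h import *
def hough(f,p,z,lo,hi,box,R=11,p1=30,p2s=(14,11,9)):
    g=cv2.cvtColor(cv2.imread(f),cv2.COLOR_BGR2GRAY)
    k=3;x0,y0,x1,y1=box;G=cv2.resize(g[y0:y1,x0:x1],None,fx=k,fy=k,interpolation=cv2.INTER_CUBIC)
    G=cv2.GaussianBlur(G,(0,0),2)
    for p2 in p2s:
        c=cv2.HoughCircles(G,cv2.HOUGH_GRADIENT_ALT if p2<1 else cv2.HOUGH_GRADIENT,1.5,15*k,param1=p1,param2=p2,minRadius=int(lo*k),maxRadius=int(hi*k))
        if c is None: print(p2,None);continue
        uv=np.array([[x0+u/k,y0+v/k] for u,v,r in c[0]]);X=plane(p,uv,z)
        print(p2,[(int(a),int(b),int(u),int(v),round(float(r/k),1)) for (a,b,_),(u,v),(_,_,r) in zip(X,uv,c[0])])
E
python3 - <<'E'
from cnt import *
L=lambda n:np.load(n+".npy",allow_pickle=True).item()
print("init");hough("pics/w1.png",L("w1"),19,9,13,(165,20,370,225),p1=100,p2s=(.8,.6,30,24))
print("now");hough("pics/w9.png",L("w9"),19,9,13,(150,20,520,300),p1=100,p2s=(.8,.6,30,24))
print("tray");hough("pics/w10.png",L("w10"),10,9,13,(170,20,430,240),p1=100,p2s=(.8,.6,30,24))
c=lambda z:proj(L("w10"),[[394,223,z],[405,223,z]]).round(1).tolist();print(c(10))
c=lambda z:proj(L("w9"),[[382,-213,z],[393,-213,z]]).round(1).tolist();print(c(19))
E
```

```text
init
0.8 None
0.6 None
30 None
24 None
now
0.8 None
0.6 None
30 [(268, 27, 150, 240, 12.7)]
24 [(268, 27, 150, 240, 12.7)]
tray
0.8 None
0.6 None
30 None
24 None
[[300.7, 139.6], [300.6, 130.0]]
[[358.9, 196.4], [361.2, 187.7]]
```

```bash
python3 -m pendant '[[[0,0,-0.4],[0,0,0],1],[[0,0,-0.8],[0,0,0],1],[[0,0,-0.8],[0,0,0],1],[[0,0,-0.8],[0,0,0],1],[[0,0,-0.8],[0,0,0],1],[[0,0,-0.8],[0,0,0],1],[[0,0,-0.5],[0,0,0],1],[[0,0,0],[0,0,0],1],[[0,0,0],[0,0,0],1],[[0,0,0],[0,0,0],1]]'
python3 - <<'E'
from cnt import *
p=bot.camera_params("wrist");cv2.imwrite("pics/w11.png",np.mean([bot.capture("wrist") for _ in range(4)],0).astype(np.uint8));np.save("w11.npy",p,allow_pickle=True)
print(proj(p,[[394,223,10],[394,234,10],[290,110,5],[290,336,5],[498,110,5],[498,336,5]]).round().tolist())
hough("pics/w11.png",p,10,12,19,(100,0,540,290),p1=80,p2s=(.85,.7,.5,30,22))
E
```

```text
time: 30.53
tool_pos: [340.8, 199.9, 174.8]
tcp_rot: [-3.141, -0.002, -0.002]
contact_force: [0.1, 0.2, 0.3]
grip_width: 91.9
finger_force: 0.0
[[292.0, 150.0], [279.0, 150.0], [421.0, 268.0], [170.0, 268.0], [443.0, 5.0], [136.0, 5.0]]
0.85 None
0.7 [(425, 217, 298, 109, 15.1)]
0.5 [(425, 217, 298, 109, 15.2)]
30 None
22 None
```

Run:
```python
from cnt import *
p=np.load("w11.npy",allow_pickle=True).item()
for p1 in(20,40):
    print("p1",p1);hough("pics/w11.png",p,10,11,15,(130,0,450,270),p1=p1,p2s=(.6,.3,22,17))
xs=np.arange(292,496,1);ys=np.arange(110,336,1)
a=cv2.imread("pics/w11.png")
uv=proj(p,[[x,y,8] for x in xs for y in ys]).astype(np.float32).reshape(len(xs),len(ys),2)
C=cv2.remap(a,uv[...,0],uv[...,1],cv2.INTER_LINEAR);R=C.mean(2)
# local gradient energy: flat floor ~0, tabs (edges, neck) high
gx=cv2.Sobel(cv2.GaussianBlur(R,(0,0),1.2),cv2.CV_64F,1,0);gy=cv2.Sobel(cv2.GaussianBlur(R,(0,0),1.2),cv2.CV_64F,0,1)
E=np.hypot(gx,gy);print(np.percentile(E,[50,80,90,97]),np.percentile(R,[2,10,50,90,98]))
# disc template response: edge count within 13 mm radius and its spread over angles
m=(E>15).astype(np.uint8);m=cv2.morphologyEx(m,cv2.MORPH_CLOSE,np.ones((5,5)))
n,l,s,c=cv2.connectedComponentsWithStats(m)
for i in range(1,n):
    if s[i,4]>60: print(s[i].tolist(),"xy",int(292+c[i][1]),int(110+c[i][0]),"size x,y",s[i,3],s[i,2],"min/max",R[l==i].min().round(),R[l==i].max().round())
```

```text
p1 20
0.6 [(426, 213, 304, 108, 12.6)]
0.3 [(426, 213, 304, 108, 12.7), (377, 245, 265, 170, 12.9)]
22 [(425, 215, 301, 109, 14.7), (377, 245, 265, 170, 12.7)]
17 [(425, 215, 301, 109, 14.7), (304, 265, 246, 254, 14.2), (377, 245, 265, 170, 12.7), (361, 219, 297, 190, 13.1), (373, 214, 302, 175, 11.9), (303, 242, 272, 255, 12.5), (425, 238, 271, 108, 11.9)]
p1 40
0.6 [(377, 245, 265, 171, 12.4)]
0.3 [(377, 245, 265, 171, 12.4), (425, 215, 301, 108, 13.8)]
22 None
17 [(426, 225, 287, 107, 13.1), (361, 218, 298, 190, 14.1), (373, 218, 298, 175, 14.2), (425, 238, 271, 108, 11.9)]
[  1.27986973   7.45816169  48.62120973 102.66601524] [106.         108.33333333 166.66666667 181.33333333 183.        ]
[0, 0, 226, 204, 7379] xy 376 186 size x,y 204 226 min/max 67.0 219.0
[138, 0, 88, 36, 1250] xy 308 288 size x,y 36 88 min/max 99.0 164.0
```

Circles of exactly tab size appear at (377,245) and (426,213), with weaker ones at (425,238) and (371,214). These are two beneath each middle-row hole, which fits where the tabs lay at the start. I'll confirm from a second viewpoint, since shadows would shift and tabs wouldn't.

```bash
python3 -m pendant '[[[-0.2,-0.5,-0.2],[0,0,0],1],[[-0.2,-0.5,-0.2],[0,0,0],1],[[-0.2,-0.5,0],[0,0,0],1],[[0,-0.5,0],[0,0,0],1],[[0,0,0],[0,0,0],1],[[0,0,0],[0,0,0],1],[[0,0,0],[0,0,0],1],[[0,0,0],[0,0,0],1],[[0,0,0],[0,0,0],1],[[0,0,0],[0,0,0],1]]'
python3 - <<'E'
from cnt import *
p=bot.camera_params("wrist");cv2.imwrite("pics/w12.png",np.mean([bot.capture("wrist") for _ in range(4)],0).astype(np.uint8));np.save("w12.npy",p,allow_pickle=True)
u=proj(p,[[400,228,10]])[0];r=proj(p,[[394,223,10],[394,234,10]]);R=np.linalg.norm(r[0]-r[1]);print(u,R)
b=[int(max(0,u[0]-110)),int(max(0,u[1]-100)),int(u[0]+110),int(u[1]+90)]
for p1 in(15,30,50):
    print(p1);hough("pics/w12.png",p,10,R*.85,R*1.15,b,p1=p1,p2s=(.6,.3,20,15))
# neck rings (8 mm) too
print("necks");hough("pics/w12.png",p,15,R*.3,R*.5,b,p1=40,p2s=(.6,.4));
hough("pics/w11.png",np.load("w11.npy",allow_pickle=True).item(),15,R*.3,R*.5,(200,70,400,230),p1=40,p2s=(.6,.4))
E
```

```text
time: 31.57
tool_pos: [322.1, 140.1, 161.8]
tcp_rot: [3.142, 0.0, -0.001]
contact_force: [0.4, 0.4, -0.2]
grip_width: 91.6
finger_force: 0.0
[204.29861948 117.52293842] 14.539219582161303
15
0.6 [(376, 248, 181, 149, 14.2)]
0.3 [(376, 248, 181, 149, 14.7)]
20 [(376, 247, 181, 149, 14.5), (425, 219, 212, 80, 14.7), (424, 234, 192, 82, 15.3), (376, 297, 116, 149, 13.3), (334, 320, 96, 202, 13.2)]
15 [(376, 247, 181, 149, 14.5), (424, 221, 210, 83, 16.4), (424, 234, 192, 82, 15.3), (376, 297, 116, 149, 13.3), (366, 216, 222, 162, 15.8), (334, 320, 96, 202, 13.2), (348, 298, 120, 185, 16.4)]
30
0.6 None
0.3 None
20 [(426, 218, 213, 80, 16.4), (376, 297, 116, 149, 13.3), (334, 320, 96, 202, 13.2)]
15 [(426, 218, 213, 80, 16.4), (376, 297, 116, 149, 13.3), (424, 234, 191, 82, 15.8), (334, 320, 96, 202, 13.2), (348, 298, 120, 185, 16.4)]
50
0.6 None
0.3 None
20 [(376, 297, 116, 149, 13.3), (334, 320, 96, 202, 13.2)]
15 [(376, 297, 116, 149, 13.3), (424, 234, 191, 82, 15.8), (334, 320, 96, 202, 13.2), (348, 298, 120, 185, 16.4)]
necks
0.6 None
0.4 None
0.6 [(362, 208, 310, 190, 5.9)]
0.4 [(362, 208, 310, 190, 5.9)]
```

Four tab-sized circles persist from both viewpoints: (377,246), (425,216), (424,235) and (368,215). Last, I'll check the sieve (caps inside, standing flat) from the w9 image.

```bash
python3 -m pendant '[[[0,0,0.4],[0,0,0],1],[[0,-0.2,0.8],[0,0,0],1],[[0.2,-0.6,0.8],[0,0,0],1],[[0.2,-0.6,0.8],[0,0,0],1],[[0.2,-0.6,0.6],[0,0,0],1],[[0.2,-0.6,0.3],[0,0,0],1],[[0,-0.3,0],[0,0,0],1],[[0,0,0],[0,0,0],1],[[0,0,0],[0,0,0],1],[[0,0,0],[0,0,0],1]]'
python3 - <<'E'
from h import *
for n,z in(("top",54),("scene",54)):
    p=bot.camera_params(n);w=bot.capture(n);cv2.imwrite(f"pics/{n}13.png",w)
    m=cv2.inRange(cv2.cvtColor(w,cv2.COLOR_BGR2HSV),(145,80,60),(178,255,255));k,l,s,c=cv2.connectedComponentsWithStats(m)
    print(n,[(int(s[i,4]),plane(p,c[i],38)[0].round().tolist()) for i in range(1,k) if s[i,4]>8])
# rim: white/grey vs orange in top view -> minAreaRect
p=bot.camera_params("top");w=cv2.imread("pics/top13.png")
S=cv2.cvtColor(w,cv2.COLOR_BGR2HSV)[...,1];c=proj(p,[[382,-213,54]])[0].astype(int)
m=((S<110)).astype(np.uint8);m[:214]=0;m=cv2.morphologyEx(m,cv2.MORPH_CLOSE,np.ones((9,9)));m=cv2.morphologyEx(m,cv2.MORPH_OPEN,np.ones((5,5)))
k,l,s,cc=cv2.connectedComponentsWithStats(m);i=l[c[1],c[0]];r=cv2.minAreaRect(np.argwhere(l==i)[:,::-1].astype(np.float32));print(s[i],r)
X=plane(p,cv2.boxPoints(r),54);print(X.round(),X.mean(0).round(),[round(np.linalg.norm(X[j]-X[j-1])) for j in range(4)])
# stacked w9 corner check
q=np.load("w9.npy",allow_pickle=True).item();w=cv2.imread("pics/w9.png");S=cv2.cvtColor(w,cv2.COLOR_BGR2HSV)
m=cv2.inRange(S,(145,80,60),(178,255,255));k,l,s,c=cv2.connectedComponentsWithStats(m);print([(s[i].tolist(),plane(q,c[i],38)[0].round().tolist()) for i in range(1,k) if s[i,4]>40])
E
```

```text
time: 32.6
tool_pos: [345.7, 53.2, 272.4]
tcp_rot: [-3.141, 0.001, -0.002]
contact_force: [-0.5, -1.0, -0.6]
grip_width: 91.8
finger_force: 0.0
top [(12, [422.0, -253.0, 38.0]), (174, [341.0, -275.0, 38.0]), (162, [317.0, -175.0, 38.0])]
scene [(132, [324.0, -182.0, 38.0]), (312, [370.0, -272.0, 38.0])]
[ 355  217   62   63 2743] ((387.558837890625, 248.2646942138672), (56.2934455871582, 58.67967987060547), 77.47119140625)
[[ 448.  -99.   54.]
 [ 491. -283.   54.]
 [ 315. -321.   54.]
 [ 274. -138.   54.]] [ 382. -210.   54.] [178, 189, 180, 187]
[([390, 168, 36, 17, 463], [420.0, -259.0, 38.0]), ([302, 223, 37, 39, 1187], [321.0, -178.0, 38.0]), ([392, 223, 31, 39, 996], [344.0, -280.0, 38.0])]
```

Three caps are inside and the sieve is centred near (382,-210). I'll check that it stands flat by repeating the very first wrist viewpoint and comparing the rim.

```bash
python3 -m pendant '[[[0.2,-0.6,0.3],[0,0,0],1],[[0.2,-0.9,0.3],[0,0,0],1],[[0,-0.95,0.3],[0,0,0],1],[[0,-0.95,0.3],[0,0,0],1],[[0,-0.95,0.3],[0,0,0],1],[[0,-0.95,0.27],[0,0,0],1],[[0,-0.95,0],[0,0,0],1],[[-0.1,-0.95,0],[0,0,0],1],[[-0.2,-0.95,0],[0,0,0],1],[[-0.2,-0.9,0],[0,0,0],1]]'
python3 -m pendant '[[[-0.3,-0.7,0],[0,0,0.02],1],[[-0.3,-0.6,0],[0,0,0.02],1],[[-0.3,-0.3,0],[0,0,0.02],1],[[-0.25,0,0],[0,0,0.02],1],[[0,0,0],[0,0,0],1],[[0,0,0],[0,0,0],1],[[0,0,0],[0,0,0],1],[[0,0,0],[0,0,0],1],[[0,0,0],[0,0,0],1],[[0,0,0],[0,0,0],1]]'
python3 - <<'E'
from h import *
p=bot.camera_params("wrist");cv2.imwrite("pics/w14.png",bot.capture("wrist"));np.save("w14.npy",p,allow_pickle=True)
for nm in("w1","w14"):
    q=np.load(nm+".npy",allow_pickle=True).item();w=cv2.imread(f"pics/{nm}.png");hsv=cv2.cvtColor(w,cv2.COLOR_BGR2HSV)
    c=proj(q,[[382,-212,54]])[0].astype(int)
    m=((hsv[...,1]<95)|(cv2.inRange(hsv,(145,80,60),(178,255,255))>0)).astype(np.uint8)
    M=np.zeros_like(m);cv2.circle(M,tuple(int(v) for v in c),125,1,-1);m&=M
    m=cv2.morphologyEx(m,cv2.MORPH_OPEN,np.ones((3,3)))
    k,l,s,_=cv2.connectedComponentsWithStats(m);i=1+s[1:,4].argmax()
    P=np.argwhere(l==i)[:,::-1].astype(float)
    yaw=np.radians(13.3);ax=np.array([np.cos(yaw),np.sin(yaw)])
    X=plane(q,P,54)[:,:2]-[382,-212]
    a=X@ax;b=X@[-ax[1],ax[0]]
    o=[]
    # +-x edges at two stations each (avoid bridge), +-y edges at two stations
    for st in(-50,50):
        k=abs(b-st)<6;o+=[a[k].min(),a[k].max()]
    for st in(-60,60):
        k=abs(a-st)<6;o+=[b[k].min(),b[k].max()]
    o=np.array(o);print(nm,o.round(1),"widths",(o[1::2]-o[::2]).round(1))
E
```

```text
time: 33.53
tool_pos: [343.0, -219.7, 325.6]
tcp_rot: [-3.141, 0.0, -0.001]
contact_force: [0.6, -0.9, -0.2]
grip_width: 91.6
finger_force: 0.0
time: 34.37
tool_pos: [308.9, -266.5, 326.0]
tcp_rot: [3.141, -0.0, 0.009]
contact_force: [-0.5, -0.0, -0.3]
grip_width: 91.6
finger_force: 0.0
w1 [-85.   86.6 -85.9  86.  -87.1  85.1 -86.3  85.9] widths [171.7 171.9 172.2 172.2]
w14 [-82.8  89.  -81.8  89.5 -84.   88.2 -84.6  87.7] widths [171.8 171.3 172.2 172.3]
```

```bash
python3 -c "
from plant import bot
print(bot.close_job())"
```

```text
the job is handed in; nothing more can be done
None
```

I handed the job in at about 34 s: the handle is locked on the sieve, four tab-sized discs are in the tray, and the sieve stands flat on the table clear of the tray with all three caps in it. The tab count and flatness were measured from images, I didn't re-measure the jars at the end, and no verdict was returned.

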